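# Lock the bow section to a model ship with its cam lock

### The job

Slide the bow section along its rods right up against the rubber seal of the clamped hull and let go. Then take the flat-bladed driver from the rack, hold it upright, set its blade lightly on the deck close behind the joint, lying across the ship, and draw it aft along the centreline until it drops into the painted-over slot of the cam lock; stop there and turn the cam clockwise, about a quarter turn, until it has drawn the bow up tight. Put the driver back upright in the hole it came from, and leave the other things where they are.

Things in the scene. Friction and masses are not known exactly. Their poses are not given: they have to be found in the camera images.
- hull: Fixed. Grey plastic ship's hull, 190 mm long, 60 mm beam, held at its stern by a cast iron bench clamp on a plywood slip board (470 x 110 mm). Origin: on the table top (z = 0) straight below the middle of the joint face, the flat forward end of the hull. x points forward along the ship, towards the bow section; y to port; z up. The deck is flat and level at z = 115 mm.
- deck_fore (a point): Middle of the forward edge of the hull's deck, at the joint face, 115 mm above the table; axes as the hull's. From here the deck runs flat and level aft (-x) for 140 mm, 60 mm wide. Dark tread bars, 4 mm wide, are printed across it every 8 mm; they are paint only, nothing can be felt there. The only opening in the deck is the slot of the cam lock.
- deck_aft (a point): Point on the deck's centreline 120 mm behind the joint face, the end of the stretch in which the cam slot lies. The cam lock is a disc 24 mm across, let in flush on the centreline (y = 0) and painted like the deck. Its axis lies somewhere from 40 to 115 mm behind the joint face, elsewhere each time; the eye hardly tells its slot from the tread bars, a blade can feel it.
- clamp_c (a point): Point on the deck's centreline above the clamp, 150 mm behind the joint face. A small deckhouse stands here, 142 to 178 mm behind the joint, up to 46 mm above the deck. The clamp's jaws reach from 115 to 185 mm behind the joint and stay below the deck; its screw and bar stick out to starboard as far as 165 mm from the centreline, below the deck.
- bow (a joint): Gap between the bow section's flat after face and the hull's joint face, m. 0 = tight, 0.075 = far end. Slides with about 1 N of friction. A springy 4 mm rubber seal on the joint face meets it at 0.004, pushes back with 5 N when squeezed to 0, and returns it to 0.003 to 0.004 when let go. Only with the bow up to the seal can the cam catch the head of the bow's draw bolt.
- bow_grip (a point): Point on the centreline of the bow section (grey plastic, 135 mm long, on an aluminium cradle on two steel rods), 32 mm forward of its after face, 15 mm below its deck, 100 mm above the table; axes as the hull's. Its upright sides are parallel and 60 mm apart from the after face to 60 mm forward of it; space beside them is free down to 55 mm above the table.
- cam (a joint): Turn of the cam lock, rad, clockwise seen from above. 0 = open (start), its driver slot exactly across the ship; 1.57 = end stop, slot along the ship. Slot: 24 mm long, 5 mm wide, 6 mm deep. The cam catches the bolt head from about 0.3 on, has drawn the bow fully in by about 1.2 and then stays locked. It takes up to 0.15 N m.
- driver_grip (a point): Middle of the handle of the flat-bladed driver, 126 mm above its tip. Loose, 140 g, 166 mm long, standing tip down in the rack. Square wooden handle 26 x 26 mm, 80 mm tall, sides along its x and y; below it (78 to 86 mm above the tip) a round steel collar, 38 mm across, rests on the rack's top. z points from the tip up the handle.
- driver_tip (a point): Middle of the tip of the driver's blade; axes as driver_grip. The blade is 14 mm wide along its y, 3.2 mm thick along x (1.8 mm at the rounded tip) and 22 mm long, on a 9 mm round shank.
- rack: Fixed wooden tool rack, 70 x 170 mm, 110 mm high; origin under its centre on the table, x across it and y along it. Its 12 mm thick top has two square 29 mm holes at y = +40 and -40 mm: the driver stands in one, a bradawl in the other (which is which differs).
- awl_c (a point): Bystander. Middle of a bradawl with a pear-shaped wooden handle 28 mm thick and a brass collar, in the other hole of the rack, 112 mm long.
- lifeboat_a_c (a point): Bystander. Centre of an olive plastic lifeboat, 114 x 41 x 34 mm.
- lifeboat_b_c (a point): Bystander. Centre of a second, equal lifeboat.
- stick_c (a point): Bystander. Centre of a wooden sanding stick, 180 x 20 x 7 mm.
- bell_c (a point): Bystander. Middle of a pewter ship's bell replica, 68 mm across and 69 mm high.
- house_c (a point): Bystander. Middle of a grey plastic deckhouse with a funnel, 70 x 45 x 64 mm.
Not all that is in view belongs to the job. What is shaped like the part that bears driver_grip but pink or red is not meant.

How it is judged:
By the outcome, as a careful person would: the job done as asked, in the order asked, and still so for the second after the job is handed in, with the robot touching nothing.
It also fails if it takes over 72 s, if anything falls off the work surface, if the arm or the gripper's body presses on something with over 40 N, if the wrist force passes 120 N, or if a joint passes its speed limit or range.

### The arm

A 6-joint arm with a two-finger parallel gripper is mounted at the origin on the work surface. World frame = base frame: x ahead of the robot, y to its left, z up, the work surface at z = 0. Lengths are in mm, angles in rad, forces in N, time in s.
With the tool pointing down it reaches from about 400 to 925 mm from the base axis. Payload 12.5 kg.
Tool frame: the origin (TCP) lies at the very end of the fingers, on their centre line; the grasp point (between the pads) lies 19 mm behind it; z points along the fingers, x is the direction in which the jaws open and shut, and the axes are right-handed (so a half turn about z gives the same grasp; the last joint's range is limited). The gripper opens to 95 mm and grips with 3 to 60 N. Pads are 20 mm wide; open, the fingers measure 119 mm over their backs; the gripper's body (75 mm by 180 mm) begins 59 mm behind the grasp point.
Start: joints at [-1.238, 0.491, 1.559, -0, 1.092, -0.106], TCP at [265.558, -565.797, 214.661] pointing down, gripper open.
Joint ranges: [-3.1, 3.1], [-0.84, 2.19], [0.05, 2.79], [-1.13, 4.28], [0.06, 2.93], [-2.69, 2.69]. Speed limits (rad/s): [2.22, 2.22, 2.79, 3.14, 3.14, 3.14].

### API

Orientations are given as [roll, pitch, yaw] about the fixed x, y, z axes, in that order (R = Rz(yaw) Ry(pitch) Rx(roll)).
In Python, from cell import env gives the robot as it stands.
- The arm moves only by the tool arm_command, never from a script. Its argument "motion" is one flat list of numbers, 7 for each row, row after row: the opening, from -1 (shut) to 1 (fully open), then the shift along the tool's x, y, z in mm, then the turn, a rotation vector about the tool's x, y, z in degrees. In form: [fingers, dx, dy, dz, rx, ry, rz, fingers, dx, dy, dz, rx, ry, rz, ...]. A call has 1 to 20 rows; each row is the pose to reach, as a shift and turn from the pose commanded when the call began, along the tool's axes at that moment; what a row does not reach only later rows make up. A row lasts 1/10 s, in which the tool goes at most 50 mm and 8.59 degrees, less where a joint would pass 70% of its speed; a pose out of reach is approached as far as the arm can. A call with a gripper value outside its range is refused whole. The fingers move at their own pace and stop on an object; the grip force is fixed at half the most. Time passes only in rows, so rows that repeat a pose let the fingers close. It gives the time, the measured TCP pose, the force and the opening at its end, in the units of the state.
- env.state(): the state, without advancing time (a new reading comes with each control period).
- env.read_camera(name): name is "side" or "top" or "wrist"; returns (picture, depth): 400x640x3 uint8, red, green, blue; 400x640 float32, mm along the optical axis (not along the pixel's ray), 0 where there is no reading.
- env.calibration(name): a dict with "fx", "fy", "cx", "cy" (pixels), "cam_to_world" (4x4, takes a point from camera to world coordinates). Camera axes: x right, y down, z forward; pixel columns grow to the right and rows downward; lengths in mm; the calibration is good to about 2 mm. A picture is of the moment at which its call begins: read the wrist's pose just before it. calibration takes no time and is no camera call; for the wrist camera it gives the pose at the moment of the call.
- env.job_done(): hands the job in, once; it reports no verdict.
Trained networks look in the newest picture that a camera, given by its name, has taken for a name from the list of things; names that differ only in an ending like _2 or _b are one class to them, and where a whole thing is asked for, a point or a joint stands for the part that bears it (a point fixed in the world has none). Each returns a list of dicts, best first, with "confidence" (0 to 1); they miss things now and then, are a little off and sometimes report something else, mostly with a low value. They report only what shows in the picture. A call takes as long as a camera call. They do not tell look-alikes from the thing itself.
- env.recognise(camera, label): "location" ([column, row] in pixels, amid what is visible of it).
- env.silhouettes(camera, label): "region" (400x640 bool, what is visible of it) and "location" ([column, row] in pixels, amid what is visible of it).
- env.spot_point(camera, label): "location" ([column, row] in pixels: a listed point, or the origin of a listed thing).
The state is a dict: "t": time; "joints": joint angles; "qvel": joint speeds; "tau": joint torques, N m; "eef_pos": TCP position; "tcp_rot": TCP orientation; "ft_force": force on the tool from outside, world axes, zero at the start; "moment": the same for the moment, N m; "opening": opening from 0.0 (shut) to 1.0 (fully open).
Only numpy, scipy, OpenCV 4.12 (cv2) and the standard library are available. Lean on these libraries where they do the work, as an engineer would, in place of code of your own. Each camera call takes 0.05 s, during which the arm holds its last target.

## Working session

There is one attempt and no reset: what is moved stays moved. The work goes in short steps, Python scripts to look and compute and a tool call to move; the robot and the scene stay as the last step left them, time stands still between calls to the robot, and variables do not carry over. Pictures are saved under pics/ and viewed, and the job is handed in when it is done.

Besides the shell and the picture viewer there is one more tool, called as name(argument=value, ...), one argument or row to a line, values as JSON. arm_command: Moves the arm, as the interface text tells. Its arguments: {"type":"object","properties":{"motion":{"type":"array","items":{"type":"number"}}},"required":["motion"]}

```bash
mkdir -p pics; ls; python3 - <<'E'
from cell import env
import cv2
s=env.state(); print({k:(v if not hasattr(v,'round') else v) for k,v in s.items()})
for n in ['side','top','wrist']:
    p,d=env.read_camera(n); cv2.imwrite(f'pics/{n}0.png',p[...,::-1])
    print(n,env.calibration(n))
E
```

```text
pics
{'t': 0.0, 'joints': array([-1.23758985e+00,  4.91539598e-01,  1.55946656e+00, -2.69813309e-05,
        1.09168951e+00, -1.05602906e-01]), 'qvel': array([-0.00124533,  0.00111624, -0.00076912,  0.00093685, -0.00037061,
        0.00046582]), 'tau': array([-1.52541033e-03, -6.12652159e+01, -2.58180910e+01,  6.90798112e-02,
        4.82906832e-02, -7.32692388e-05]), 'eef_pos': array([ 265.46924847, -565.54195979,  214.06825616]), 'tcp_rot': array([-3.14150018e+00,  1.09939160e-03, -1.13197444e+00]), 'ft_force': array([-0.31012687, -0.24380936, -0.35681019]), 'moment': array([-0.00783987, -0.01068939,  0.00653407]), 'opening': 1.002702784749723}
side {'fx': 470.99107872954323, 'fy': 470.99107872954323, 'cx': 316.47775828191646, 'cy': 198.0520614726993, 'cam_to_world': array([[ 6.09928319e-01,  4.39083048e-01, -6.59691990e-01,
         1.23983135e+03],
       [ 7.92414011e-01, -3.29300508e-01,  5.13460038e-01,
        -5.50937857e+02],
       [ 8.21469141e-03, -8.35922994e-01, -5.48785265e-01,
         7.46721553e+02],
       [ 0.00000000e+00,  0.00000000e+00,  0.00000000e+00,
      
[... 252 characters left out ...]
,  2.35817795e-02,  2.33315788e-03,
         4.40392407e+01],
       [-3.86574708e-03, -6.51553363e-02, -9.97867646e-01,
         1.24564805e+03],
       [ 0.00000000e+00,  0.00000000e+00,  0.00000000e+00,
         1.00000000e+00]])}
wrist {'fx': 328.01721501781856, 'fy': 328.01721501781856, 'cx': 319.722971299951, 'cy': 204.25273466332135, 'cam_to_world': array([[ 4.25057298e-01, -8.75018673e-01, -2.31664877e-01,
         3.29755317e+02],
       [-9.05166180e-01, -4.11096005e-01, -1.08047496e-01,
        -5.34449514e+02],
       [-6.92929052e-04,  2.55621588e-01, -9.66776667e-01,
         3.84383065e+02],
       [ 0.00000000e+00,  0.00000000e+00,  0.00000000e+00,
         1.00000000e+00]])}
```

View pics/top0.png

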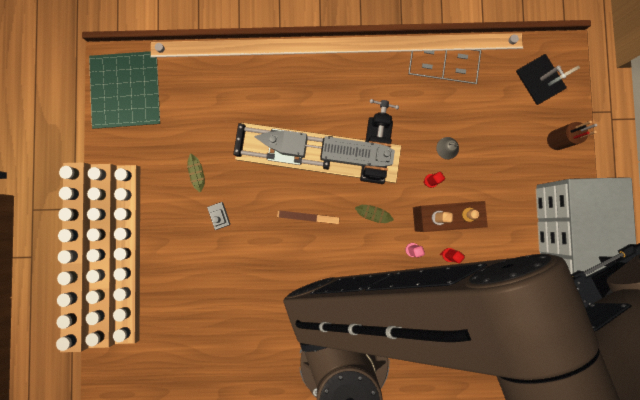

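View pics/side0.png

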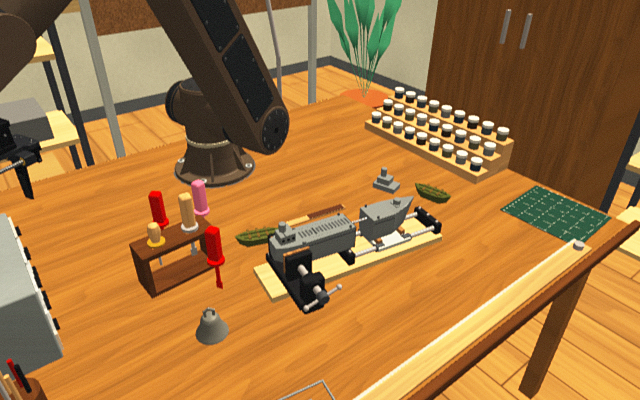

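View pics/wrist0.png

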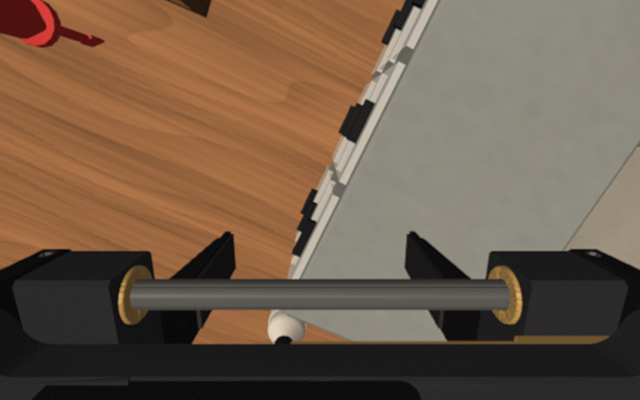

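The top view shows the ship at columns 240–400 and row ~150, with the bow to the left. The rack is at (450,217), with the wooden driver at ~(443,217) and the awl at ~(471,214). Red and pink decoys stand around it.

```bash
cat > h.py <<'E'
from cell import env
import numpy as np, cv2
def ray(n,uv,c=None):
    c=c or env.calibration(n); T=c['cam_to_world']
    d=np.array([(uv[0]-c['cx'])/c['fx'],(uv[1]-c['cy'])/c['fy'],1.0])
    return T[:3,3],T[:3,:3]@d
def atz(n,uv,z,c=None):
    o,d=ray(n,uv,c); return o+d*(z-o[2])/d[2]
def dep(n,uv,D,c=None):
    o,d=ray(n,uv,c); u,v=int(round(uv[0])),int(round(uv[1]))
    return o+d*D[v,u]
def cloud(n,D,c=None):
    c=c or env.calibration(n); T=c['cam_to_world']
    v,u=np.mgrid[:400,:640]
    P=np.stack([(u-c['cx'])/c['fx']*D,(v-c['cy'])/c['fy']*D,D],-1)
    W=P@T[:3,:3].T+T[:3,3]; W[D==0]=np.nan
    return W
E
python3 - <<'E'
from h import *
np.set_printoptions(precision=1,suppress=True)
for n in ['top','side']:
    p,D=env.read_camera(n)
    for l,z in [('deck_fore',115),('deck_aft',115),('clamp_c',115),('bow_grip',115),('driver_grip',None),('driver_tip',None),('rack',0),('awl_c',None),('hull',0)]:
        r=env.spot_point(n,l)[:3]
        for q in r:
            w=atz(n,q['location'],z) if z is not None else None
            print(n,l,round(q['confidence'],2),np.array(q['location']),w,dep(n,q['location'],D))
E
```

```text
top deck_fore 0.64 [325.5 148.6] [588.9  38.5 115. ] [588.9  38.5 115. ]
top deck_aft 0.98 [363.8 154.5] [570.6 -63.  115. ] [570.3 -62.8 116.8]
top bow_grip 0.96 [292.5 142.5] [607.4 126.1 115. ] [607.  125.9 117.3]
top bow_grip 0.46 [366.2 154.3] [571.  -69.4 115. ] [570.8 -69.3 116.3]
top bow_grip 0.45 [443.8 214.4] [ 406.5 -268.9  115. ] [ 405.3 -245.8  198.5]
top driver_grip 0.79 [435.4 178.5] None [ 496.9 -237.4  165.7]
top driver_grip 0.79 [419.8 252.4] None [ 312.3 -190.6  167.3]
top driver_grip 0.77 [452.4 256.6] None [ 299.9 -272.   165.6]
top driver_tip 0.55 [405.6 247.7] None [ 319.9 -170.7   85.9]
top driver_tip 0.5 [440.2 252.6] None [ 298.4 -285.6    0.8]
top driver_tip 0.46 [425.  182.9] None [ 493.6 -229.8   84.9]
top rack 0.88 [440.  215.1] [ 406.4 -289.7    0. ] [ 404.  -242.2  177.3]
top awl_c 0.63 [473.1 213.1] None [ 407.4 -330.4  160.8]
top hull 0.81 [324.4 155. ] [590.3  41.6   0. ] [571.3  41.8 118. ]
side deck_fore 0.96 [346.1 219.6] [592.2  39.6 115. ] [594.4  37.6 117.1]
side deck_aft 0.96 [302.6 232.1] [570.3 -67.6 115. ] [568.7 -66.4 113.5]
side clamp_c 0.81 [290.9 239.5] [ 576.3 -103.2  115. ] [ 584.8 -108.9  123.1]
side bow_grip 0.62 [212.5 319.1] [ 677.4 -341.4  115. ] [ 615.4 -318.3   45.4]
side bow_grip 0.57 [381.6 216. ] [630.9 114.5 115. ] [630.7 114.7 114.9]
side bow_grip 0.47 [345.2 264.5] [708.3 -62.3 115. ] [624.1  15.1  14.9]
side driver_grip 0.95 [157.3 205.7] None [ 317.4 -292.8  139.6]
side driver_grip 0.9 [186.  207.2] None [ 414.4 -261.5  175.7]
side driver_grip 0.81 [200.3 194.8] None [ 331.5 -193.2  137.9]
side driver_tip 0.8 [193.6 255.3] None [ 400.2 -258.4   30.9]
side driver_tip 0.58 [220.6 288.9] None [ 507.4 -248.6    1.2]
side awl_c 0.68 [152.  237.1] None [ 414.2 -344.2  133.7]
side hull 0.59 [345.9 262.3] [606.5  33.1   0. ] [626.6  14.6  23.6]
```

```bash
python3 - <<'E'
from h import *
np.set_printoptions(precision=1,suppress=True)
for n in ['top','side']:
    p,D=env.read_camera(n); W=cloud(n,D)
    X,Y,Z=W[...,0],W[...,1],W[...,2]
    m=(abs(Z-116)<5)&(X>500)&(X<680)&(Y>-180)&(Y<260)
    m=cv2.morphologyEx(m.astype(np.uint8),cv2.MORPH_OPEN,np.ones((3,3)))
    nn,lab,st,ce=cv2.connectedComponentsWithStats(m)
    for i in range(1,nn):
        if st[i,4]<60: continue
        P=W[lab==i]
        r=cv2.minAreaRect(P[:,:2].astype(np.float32)); print(n,st[i],'z',np.median(P[:,2]),'rect',np.array(r[0]),np.array(r[1]),round(r[2],1)); print(cv2.boxPoints(r))
    m=(abs(Z-198)<7)&(X>350)&(X<470)&(Y>-370)&(Y<-180)
    P=W[m]; print(n,'handle top',len(P),np.median(P,0),cv2.minAreaRect(P[:,:2].astype(np.float32)))
    m=(abs(Z-110)<5)&(X>330)&(X<480)&(Y>-400)&(Y<-180)
    P=W[m]; print(n,'rack top',len(P),np.median(P,0),cv2.minAreaRect(P[:,:2].astype(np.float32)))
    for l in ['rack','driver_grip','awl_c','bow','hull','bell_c','stick_c','lifeboat_a_c','house_c']:
        for q in env.silhouettes(n,l)[:4]:
            P=W[q['region']]; P=P[~np.isnan(P[:,0])]
            print(n,l,round(q['confidence'],2),np.array(q['location']),'med',np.median(P,0),'max',np.percentile(P,98,0),'min',np.percentile(P,2,0))
    s=p[100:330,180:520] if n=='top' else p[130:360,100:480]
    cv2.imwrite(f'pics/{n}1.png',cv2.resize(s,None,fx=2,fy=2,interpolation=cv2.INTER_CUBIC)[...,::-1])
E
```

```text
top [274 131  33  25 619] z 116.34695546770331 rect [608.9 134.5] [82.6 60.5] 80.1
[[572.   99. ]
 [631.6  88.6]
 [645.8 170. ]
 [586.3 180.4]]
top [ 322  136   62   30 1213] z 116.20301040429331 rect [580.9 -33.8] [168.5  61. ] 80.5
[[ 537.  -111.8]
 [ 597.1 -121.9]
 [ 624.9   44.3]
 [ 564.8   54.4]]
top [385 149  10  17  75] z 115.84063371088837 rect [ 561.6 -131.7] [19.2 46.5] 76.5
[[ 536.7 -135.6]
 [ 581.9 -146.4]
 [ 586.4 -127.8]
 [ 541.2 -116.9]]
top handle top 110 [ 398.8 -253.3  197.9] ((398.7951965332031, -253.7567596435547), (25.583932876586914, 24.49518585205078), 88.24690246582031)
top rack top 1258 [ 400.9 -299.5  111.1] ((401.70489501953125, -296.36834716796875), (69.99198913574219, 171.14694213867188), 3.007636070251465)
top rack 0.82 [452.1 215.7] med [ 401.2 -285.   110.6] max [ 437.  -209.8  115.3] min [ 366.2 -378.5    7.3]
top driver_grip 0.76 [435.3 177.1] med [ 498.  -239.9  144.6] max [ 515.9 -229.6  170. ] min [ 484.4 -268.1    6.1]
top driver_grip 0.71 [439.3 215.7] med [ 397.7 -244.6  179. ] max [ 412.3 -237.3  201.1] min [ 384.  -263.   116.7]
top driver_gr
[... 2268 characters left out ...]
[ 414.6 -338.9  126.4] max [ 425.8 -305.8  159.2] min [ 315.2 -353.3   51.4]
side bow 0.85 [385.6 222.5] med [631.7 130.1  90. ] max [660.5 209.  123.1] min [579.4  87.6  30.3]
side bow 0.44 [384.7 184.7] med [424.4 337.   17.9] max [458.5 374.2  61.4] min [392.6 317.8  -1. ]
side hull 0.55 [337.4 254.6] med [620.8  -1.2  51.7] max [716.7 275.7 134.1] min [ 530.2 -166.8    4.3]
side bell_c 0.56 [212.9 328.3] med [ 619.3 -325.    21.7] max [ 635.9 -295.1   62.4] min [ 595.4 -349.1    0.3]
side stick_c 0.66 [318.7 213.9] med [414.3  94.6   4.7] max [430.8 174.2   8.5] min [395.5  10.   -1.7]
side house_c 0.58 [385.1 185.2] med [426.5 337.   17.8] max [458.6 374.2  61.3] min [397.5 317.7   0.3]
```

View pics/top1.png

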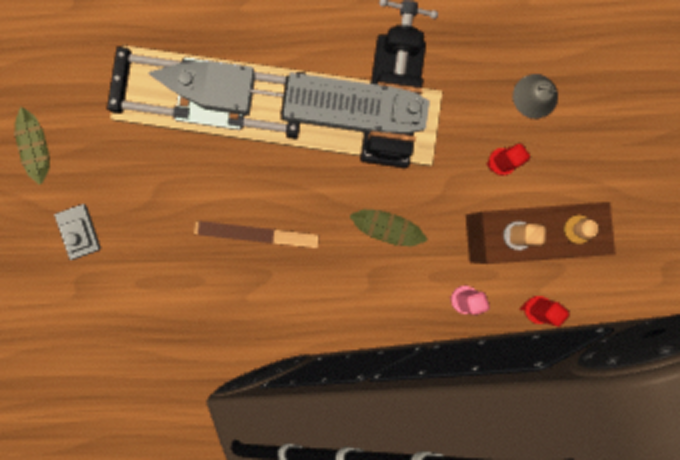

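View pics/side1.png

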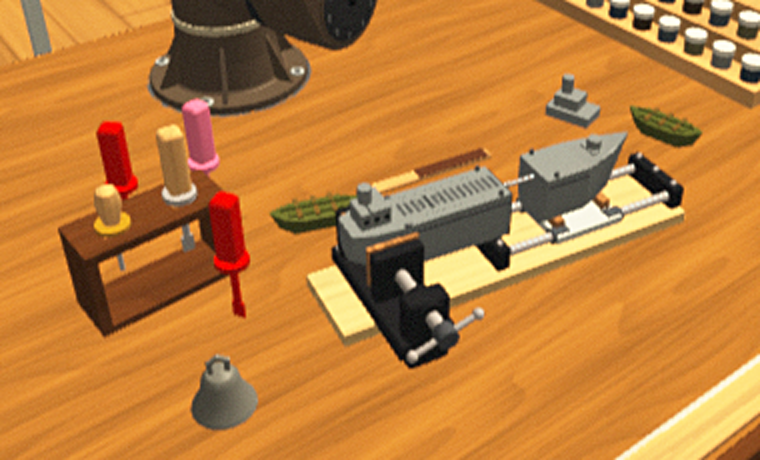

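The hull deck is at z≈115. The ship heads about 80.5° in the world and the joint is at about (595,49). The bow's after face is about 45 mm ahead of the joint. The driver is at about (400,-255). I'll fly over for a closer wrist view.

```bash
cat >> h.py <<'E'
from scipy.spatial.transform import Rotation as R
def plan(pos,yawdeg,s=None):
    s=s or env.state()
    Rc=R.from_euler('xyz',s['tcp_rot']); Rg=R.from_euler('xyz',[np.pi,0,np.radians(yawdeg)])
    d=Rc.inv().apply(np.array(pos)-s['eef_pos']); rv=np.degrees((Rc.inv()*Rg).as_rotvec())
    print('t',round(s['t'],2),'eef',s['eef_pos'].round(2),'rot',np.degrees(s['tcp_rot']).round(2),'F',s['ft_force'].round(2),'M',s['moment'].round(3),'open',round(s['opening'],3))
    print('shift',d.round(2),'turn',rv.round(2))
E
python3 -c "
from h import *
plan([583,-20,300],-9.5)"
```

```text
t 2.15 eef [ 265.55 -565.8   214.66] rot [180.    -0.   -64.86] F [-0.33  1.17 -0.05] M [ 0.003 -0.011 -0.02 ] open 1.004
shift [-359.23 -519.25  -85.38] turn [  0.    -0.   -55.36]
```

arm_command(
  motion=[1, 0, 0, -50, 0, 0, 0, 1, 0, 0, -85, 0, 0, 0, 1, -359, -519, -85, 0, 0, -55.4, 1, -359, -519, -85, 0, 0, -55.4, 1, -359, -519, -85, 0, 0, -55.4, 1, -359, -519, -85, 0, 0, -55.4, 1, -359, -519, -85, 0, 0, -55.4, 1, -359, -519, -85, 0, 0, -55.4, 1, -359, -519, -85, 0, 0, -55.4, 1, -359, -519, -85, 0, 0, -55.4, 1, -359, -519, -85, 0, 0, -55.4, 1, -359, -519, -85, 0, 0, -55.4, 1, -359, -519, -85, 0, 0, -55.4, 1, -359, -519, -85, 0, 0, -55.4, 1, -359, -519, -85, 0, 0, -55.4, 1, -359, -519, -85, 0, 0, -55.4, 1, -359, -519, -85, 0, 0, -55.4],
)

```text
t: 3.85
eef_pos: [582.8, -19.9, 299.4]
tcp_rot: [3.141, 0.0, -0.164]
ft_force: [0.3, -0.9, -0.4]
opening: 0.997
```

```bash
python3 - <<'E'
from h import *
np.set_printoptions(precision=1,suppress=True)
plan([583,-20,300],-9.5)
c=env.calibration('wrist'); p,D=env.read_camera('wrist'); cv2.imwrite('pics/w1.png',p[...,::-1])
np.savez('w1.npz',p=p,D=D,**c)
W=cloud('wrist',D,c); X,Y,Z=W[...,0],W[...,1],W[...,2]
m=(abs(Z-115)<4)&(X>500)&(X<680)&(Y>-180)&(Y<260)
m=cv2.morphologyEx(m.astype(np.uint8),cv2.MORPH_OPEN,np.ones((3,3)))
nn,lab,st,ce=cv2.connectedComponentsWithStats(m)
for i in range(1,nn):
    if st[i,4]<200: continue
    P=W[lab==i]
    r=cv2.minAreaRect(P[:,:2].astype(np.float32)); print(st[i],'z',np.median(P[:,2]),'rect',np.array(r[0]),np.array(r[1]),round(r[2],1)); print(cv2.boxPoints(r))
for l,z in [('deck_fore',115),('bow_grip',115),('deck_aft',115)]:
    for q in env.spot_point('wrist',l)[:2]: print(l,round(q['confidence'],2),np.array(q['location']),atz('wrist',q['location'],z,c))
E
```

```text
t 3.85 eef [582.8 -19.9 299.4] rot [180.    0.   -9.4] F [ 0.3 -0.9 -0.4] M [-0.  -0.  -0.1] open 0.997
shift [ 0.2  0.1 -0.7] turn [0.  0.  0.1]
[ 290    0   62   74 4430] z 115.17920967469058 rect [606.7 126.9] [65.7 60.1] 80.8
[[571.7  99.3]
 [631.1  89.6]
 [641.6 154.4]
 [582.3 164.1]]
[ 292  119   57  157 7330] z 115.17957251105778 rect [578.9 -38.3] [179.3  60. ] 80.5
[[ 534.5 -121.8]
 [ 593.7 -131.7]
 [ 623.4   45.2]
 [ 564.1   55.1]]
bow_grip 0.64 [317.9  45. ] [603.2 120.4 115. ]
deck_aft 0.85 [320.8 232.7] [574.1 -74.3 115. ]
deck_aft 0.24 [213.7 239.5] [451.2 -62.5 115. ]
```

View pics/w1.png

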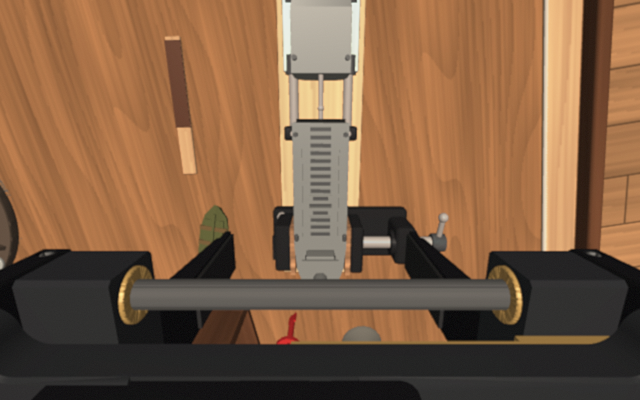

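```bash
python3 - <<'E'
from h import *
f=np.load('w1.npz'); p=f['p']; s=p[110:260,270:370]
cv2.imwrite('pics/w1z.png',cv2.resize(s,None,fx=5,fy=4,interpolation=cv2.INTER_CUBIC)[...,::-1])
# grey profile
c={k:f[k] for k in ['fx','fy','cx','cy','cam_to_world']}; c={k:(float(v) if v.ndim==0 else v) for k,v in c.items()}
T=np.linalg.inv(c['cam_to_world']); g=p.mean(2)
a=np.radians(80.5); d=np.array([np.cos(a),np.sin(a)]); l=np.array([-d[1],d[0]])
def smp(x,y):
    w=np.array([593.8,50.2])+d*x+l*y; q=T@np.array([w[0],w[1],115,1]); u=c['fx']*q[0]/q[2]+c['cx']; v=c['fy']*q[1]/q[2]+c['cy']
    return cv2.getRectSubPix(g.astype(np.float32),(1,1),(float(u),float(v)))[0,0]
for x in range(0,-136,-1): print(x,[int(smp(x,y)) for y in (-16,-11,-9,-5,0,5,9,11,16)])
E
```

```text
0 [99, 98, 98, 99, 95, 96, 101, 104, 102]
-1 [33, 35, 33, 35, 41, 33, 35, 35, 35]
-2 [36, 37, 37, 38, 40, 38, 38, 38, 39]
-3 [76, 76, 76, 76, 83, 82, 82, 86, 86]
-4 [123, 123, 123, 122, 131, 131, 130, 134, 135]
-5 [147, 147, 148, 147, 150, 151, 151, 151, 152]
-6 [151, 152, 152, 152, 153, 153, 153, 152, 152]
-7 [151, 147, 144, 145, 146, 146, 145, 148, 150]
-8 [150, 135, 124, 126, 125, 126, 126, 140, 150]
-9 [149, 124, 102, 104, 104, 105, 104, 131, 150]
-10 [150, 120, 94, 95, 95, 95, 95, 127, 150]
-11 [150, 123, 101, 102, 102, 101, 102, 130, 150]
-12 [149, 133, 121, 122, 121, 121, 121, 137, 150]
-13 [149, 144, 141, 141, 141, 141, 140, 145, 149]
-14 [149, 149, 150, 149, 150, 150, 150, 149, 149]
-15 [149, 148, 148, 148, 148, 148, 149, 148, 149]
-16 [149, 140, 135, 135, 136, 136, 136, 143, 149]
-17 [148, 127, 112, 113, 114, 113, 115, 136, 149]
-18 [148, 117, 94, 96, 96, 95, 97, 130, 149]
-19 [148, 116, 93, 95, 94, 94, 96, 130, 148]
-20 [148, 123, 107, 108, 107, 106, 108, 133, 147]
-21 [148, 136, 129, 129, 130, 129, 129, 141, 147]
-22 [148, 146, 147, 147, 147, 147, 146, 147, 148]
-23 [148,
[... 4816 characters left out ...]
]
-122 [139, 139, 138, 139, 139, 139, 138, 139, 140]
-123 [139, 140, 139, 140, 140, 141, 141, 140, 139]
-124 [140, 136, 132, 132, 132, 133, 133, 135, 140]
-125 [140, 127, 112, 112, 113, 113, 113, 127, 140]
-126 [140, 117, 94, 93, 94, 95, 95, 119, 139]
-127 [140, 112, 86, 85, 86, 86, 87, 115, 140]
-128 [140, 115, 92, 92, 92, 92, 92, 117, 140]
-129 [139, 124, 111, 112, 111, 111, 110, 126, 140]
-130 [139, 137, 134, 136, 135, 134, 133, 137, 140]
-131 [139, 140, 140, 141, 140, 140, 140, 139, 140]
-132 [140, 141, 140, 141, 141, 140, 141, 140, 140]
-133 [140, 140, 140, 140, 140, 140, 140, 139, 140]
-134 [140, 140, 140, 140, 139, 140, 140, 139, 140]
-135 [140, 139, 140, 141, 139, 139, 140, 140, 139]
```

View pics/w1z.png

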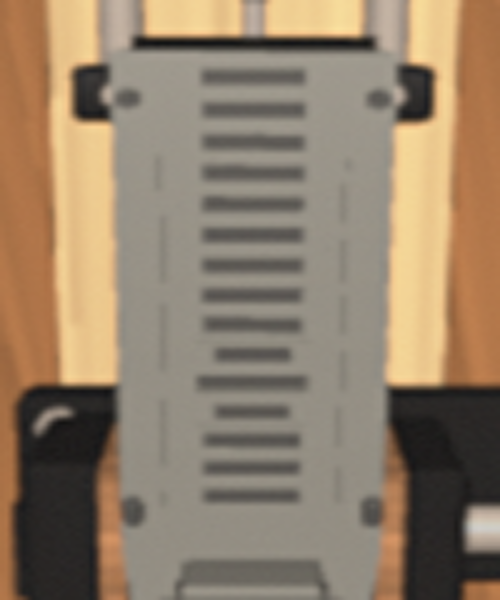

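The wrist view shows the joint mid at ≈(593.5,48), with the black seal at row 121. The bow's after face is at (601.4,94.5) and the axis is at 80.5°. In the deck pattern the bar about 93 mm back is wider and its neighbours are shorter, so the cam is probably at ≈(578,-42). I'll still find it by feel. The bow comes first.

```bash
python3 -c "
from h import *
plan([606.7,126,81],-9.5)"
```

```text
t 4.05 eef [582.52 -21.39 299.83] rot [ 1.7999e+02 -2.0000e-02 -9.5400e+00] F [-0.33 -0.06 -0.06] M [-0.029 -0.113 -0.061] open 0.999
shift [  -0.65 -149.4   218.8 ] turn [ 0.01 -0.02 -0.04]
```

arm_command(
  motion=[1, 0, -50, 20, 0, 0, 0, 1, 0, -100, 50, 0, 0, 0, 1, -0.6, -149.4, 90, 0, 0, 0, 1, -0.6, -149.4, 130, 0, 0, 0, 1, -0.6, -149.4, 170, 0, 0, 0, 1, -0.6, -149.4, 200, 0, 0, 0, 1, -0.6, -149.4, 218, 0, 0, 0, 1, -0.6, -149.4, 218, 0, 0, 0, 1, -0.6, -149.4, 218, 0, 0, 0],
)

```text
t: 4.95
eef_pos: [607.2, 126.5, 82.3]
tcp_rot: [-3.142, -0.0, -0.166]
ft_force: [-0.7, -0.0, 0.5]
opening: 0.997
```

```bash
python3 - <<'E'
from h import *
plan([606.7,126,81],-9.5)
p,D=env.read_camera('wrist'); cv2.imwrite('pics/w2.png',p[...,::-1])
E
```

```text
t 4.95 eef [607.22 126.45  82.28] rot [-1.80e+02 -3.00e-02 -9.52e+00] F [-0.7  -0.01  0.51] M [-0.053 -0.082  0.033] open 0.997
shift [-0.44  0.53  1.28] turn [-0.   -0.03 -0.02]
```

View pics/w2.png

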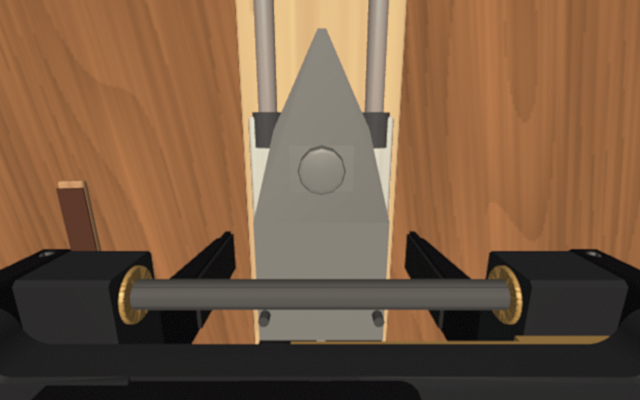

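The bow sits centred between the fingers (columns 232–408), so I'll close on it.

arm_command(
  motion=[-1, 0, 0, 0, 0, 0, 0, -1, 0, 0, 0, 0, 0, 0, -1, 0, 0, 0, 0, 0, 0, -1, 0, 0, 0, 0, 0, 0, -1, 0, 0, 0, 0, 0, 0],
)

```text
t: 5.5
eef_pos: [607.4, 127.2, 81.9]
tcp_rot: [-3.141, -0.002, -0.165]
ft_force: [20.5, -3.6, -8.6]
opening: 0.636
```

```bash
python3 - <<'E'
from h import *
plan([606.7,126,81],-9.5)
E
```

```text
t 5.5 eef [607.39 127.15  81.88] rot [-1.7999e+02 -9.0000e-02 -9.4500e+00] F [20.48 -3.61 -8.59] M [-0.685 -3.306 -0.065] open 0.636
shift [-0.49  1.25  0.88] turn [-0.01 -0.09  0.05]
```

arm_command(
  motion=[-1, 0.4, 2, 0, 0, 0, 0, -1, 0.4, 7, 0, 0, 0, 0, -1, 0.4, 13, 0, 0, 0, 0, -1, 0.4, 19, 0, 0, 0, 0, -1, 0.4, 25, 0, 0, 0, 0, -1, 0.4, 31, 0, 0, 0, 0, -1, 0.4, 36, 0, 0, 0, 0, -1, 0.4, 40, 0, 0, 0, 0, -1, 0.4, 42, 0, 0, 0, 0, -1, 0.4, 42, 0, 0, 0, 0],
)

```text
t: 6.5
eef_pos: [600.7, 84.9, 81.8]
tcp_rot: [3.141, -0.001, -0.165]
ft_force: [3.8, -1.6, 0.2]
opening: 0.631
```

```bash
python3 - <<'E'
from h import *
plan([606.7,126,81],-9.5)
p,D=env.read_camera('side'); cv2.imwrite('pics/s2.png',cv2.resize(p[150:330,230:500],None,fx=2.5,fy=2.5,interpolation=cv2.INTER_CUBIC)[...,::-1])
E
```

```text
t 6.5 eef [600.71  84.93  81.81] rot [ 1.7999e+02 -6.0000e-02 -9.4800e+00] F [ 3.82 -1.64  0.22] M [-0.18  -0.605 -0.074] open 0.631
shift [ -0.85 -41.5    0.8 ] turn [ 0.01 -0.06  0.02]
```

View pics/s2.png

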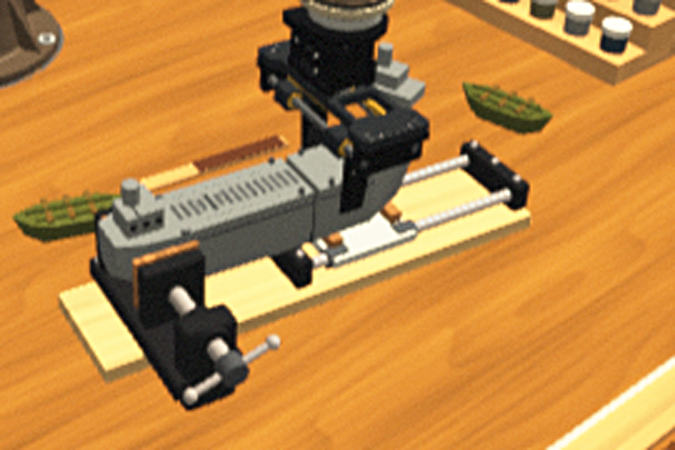

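arm_command(
  motion=[-1, 0, 1, 0, 0, 0, 0, -1, 0, 2, 0, 0, 0, 0, -1, 0, 3, 0, 0, 0, 0, -1, 0, 3, 0, 0, 0, 0],
)

```text
t: 6.95
eef_pos: [600.3, 82.3, 81.8]
tcp_rot: [-3.142, -0.001, -0.165]
ft_force: [3.9, -1.7, 1.2]
opening: 0.628
```

arm_command(
  motion=[-1, 0, 1, 0, 0, 0, 0, -1, 0, 2, 0, 0, 0, 0, -1, 0, 2, 0, 0, 0, 0],
)

```text
t: 7.25
eef_pos: [600.0, 80.6, 81.8]
tcp_rot: [-3.141, -0.001, -0.165]
ft_force: [5.4, 1.8, 0.5]
opening: 0.629
```

Against the seal, about 3.5 N of spring force has built up. I'll let go and lift straight up.

arm_command(
  motion=[1, 0, 0, 0, 0, 0, 0, 1, 0, 0, 0, 0, 0, 0, 1, 0, 0, 0, 0, 0, 0, 1, 0, 0, 0, 0, 0, 0, 1, 0, 0, -15, 0, 0, 0, 1, 0, 0, -45, 0, 0, 0, 1, 0, 0, -90, 0, 0, 0, 1, 0, 20, -140, 0, 0, 0, 1, 0, 60, -180, 0, 0, 0, 1, 0, 100, -219, 0, 0, 0, 1, 0, 100, -219, 0, 0, 0, 1, 0, 100, -219, 0, 0, 0],
)

```text
t: 8.45
eef_pos: [583.2, -19.1, 301.9]
tcp_rot: [3.142, -0.003, -0.167]
ft_force: [0.8, -0.7, 0.3]
opening: 1.0
```

```bash
python3 - <<'E'
from h import *
np.set_printoptions(precision=1,suppress=True)
plan([400,-255,260],-9.5)
c=env.calibration('wrist'); p,D=env.read_camera('wrist'); cv2.imwrite('pics/w3.png',p[...,::-1])
W=cloud('wrist',D,c); X,Y,Z=W[...,0],W[...,1],W[...,2]
m=(abs(Z-115)<4)&(X>500)&(X<680)&(Y>-180)&(Y<260)
m=cv2.morphologyEx(m.astype(np.uint8),cv2.MORPH_OPEN,np.ones((3,3)))
nn,lab,st,ce=cv2.connectedComponentsWithStats(m)
for i in range(1,nn):
    if st[i,4]<200: continue
    P=W[lab==i]
    r=cv2.minAreaRect(P[:,:2].astype(np.float32)); print(st[i],'z',np.median(P[:,2]),'rect',np.array(r[0]),np.array(r[1]),round(r[2],1)); print(cv2.boxPoints(r))
p,D=env.read_camera('side'); cv2.imwrite('pics/s3.png',cv2.resize(p[150:330,100:500],None,fx=2,fy=2,interpolation=cv2.INTER_CUBIC)[...,::-1])
E
```

```text
t 8.45 eef [583.2 -19.1 301.9] rot [180.   -0.1  -9.6] F [ 0.8 -0.7  0.2] M [-0.  -0.1 -0. ] open 1.0
shift [-141.4  263.1   41.5] turn [ 0.  -0.1 -0.1]
[  290    32    59   244 11766] z 115.25654580340415 rect [585.8   2.8] [263.1  60.1] 80.4
[[ 534.3 -121.9]
 [ 593.6 -131.9]
 [ 637.3  127.5]
 [ 578.   137.5]]
```

View pics/w3.png

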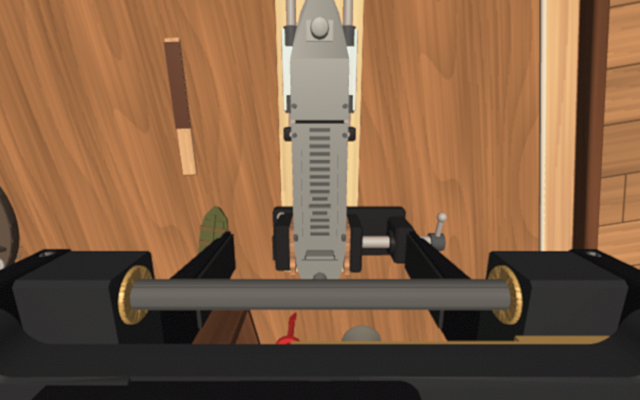

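View pics/s3.png

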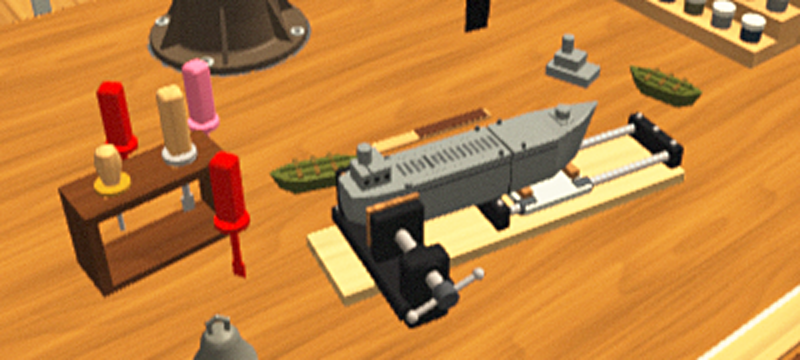

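```bash
python3 - <<'E'
from h import *
p,D=env.read_camera('side'); a=[env.read_camera('side')[0].astype(float) for _ in range(1)]
p=np.mean([p]+a,axis=0).astype(np.uint8)
cv2.imwrite('pics/s4.png',cv2.resize(p[180:300,120:240],None,fx=6,fy=5,interpolation=cv2.INTER_CUBIC)[...,::-1])
E
```

```text
(no output)
```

View pics/s4.png

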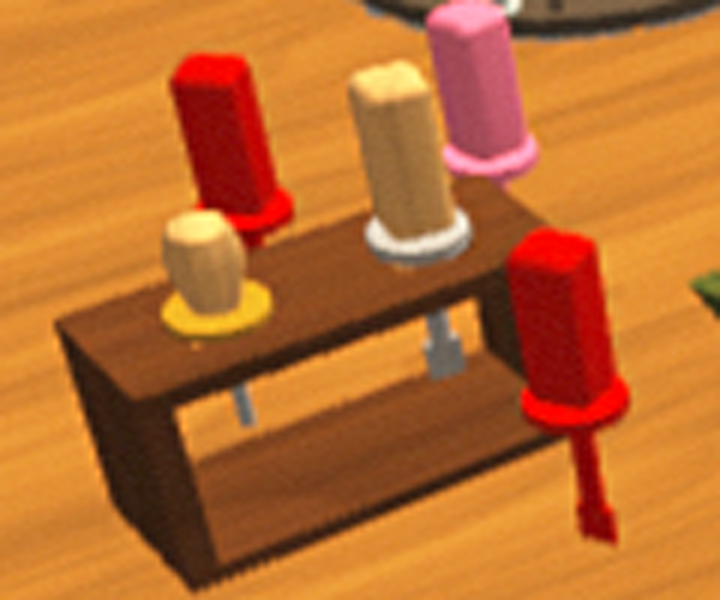

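The bow rests against the seal. In the zoomed side view the driver's blade lower edge, (428,380)–(465,372), rises to the right. So the blade lies along the rack's y. I'll go above the driver, jaws along world x.

```bash
python3 -c "
from h import *
plan([400,-255,300],3)"
```

```text
t 8.65 eef [582.74 -16.78 298.74] rot [-1.8e+02  1.7e-01 -9.4e+00] F [ 0.12  0.11 -0.41] M [-0.022 -0.086  0.   ] open 1.003
shift [-141.37  264.88   -0.85] turn [ -0.02   0.17 -12.4 ]
```

arm_command(
  motion=[1, -141.4, 265, 0, 0, 0.1, -12.4, 1, -141.4, 265, 0, 0, 0.1, -12.4, 1, -141.4, 265, 0, 0, 0.1, -12.4, 1, -141.4, 265, 0, 0, 0.1, -12.4, 1, -141.4, 265, 0, 0, 0.1, -12.4, 1, -141.4, 265, 0, 0, 0.1, -12.4, 1, -141.4, 265, 0, 0, 0.1, -12.4, 1, -141.4, 265, 0, 0, 0.1, -12.4, 1, -141.4, 265, 0, 0, 0.1, -12.4, 1, -141.4, 265, 0, 0, 0.1, -12.4],
)

```text
t: 9.65
eef_pos: [400.9, -254.8, 300.2]
tcp_rot: [-3.141, -0.001, 0.054]
ft_force: [-0.1, -0.6, -0.2]
opening: 1.0
```

```bash
python3 - <<'E'
from h import *
np.set_printoptions(precision=1,suppress=True)
plan([400,-255,139],3)
c=env.calibration('wrist'); p,D=env.read_camera('wrist'); cv2.imwrite('pics/w4.png',p[...,::-1])
np.savez('w4.npz',p=p,D=D,**c)
W=cloud('wrist',D,c); X,Y,Z=W[...,0],W[...,1],W[...,2]
for z0,dz in ((198,3),(114,3.5),(110,2)):
    m=(abs(Z-z0)<dz)&(X>340)&(X<460)&(Y>-390)&(Y<-190)
    P=W[m]; print(z0,len(P),np.median(P,0),[np.round(q,1) for q in cv2.minAreaRect(P[:,:2].astype(np.float32))])
plan([400,-255,139],3)
E
```

```text
t 9.65 eef [ 400.9 -254.8  300.2] rot [-180.    -0.1    3.1] F [-0.1 -0.6 -0.2] M [-0.  -0.1 -0. ] open 1.0
shift [ -1.1   0.2 161.2] turn [-0.  -0.1  0.1]
198 683 [ 398.6 -253.8  197.5] [array([ 398.6, -254.4]), array([23.9, 24.1]), np.float64(81.9)]
114 2387 [ 400.3 -295.   111. ] [array([ 400.8, -290.2]), array([ 69.9, 158.5]), np.float64(3.1)]
110 5714 [ 398.6 -284.6  110.2] [array([ 400.8, -290.8]), array([ 70. , 159.7]), np.float64(3.0)]
t 9.7 eef [ 400.8 -254.9  300.4] rot [-180.    -0.1    3.1] F [-1.3 -0.6  0.2] M [-0.1 -0.1 -0. ] open 1.0
shift [ -1.1   0.1 161.3] turn [-0.  -0.1  0.1]
```

View pics/w4.png

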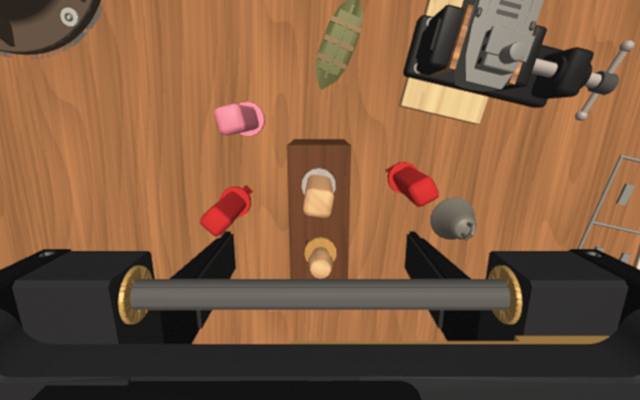

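```bash
python3 - <<'E'
from h import *
f=np.load('w4.npz'); p=f['p']; D=f['D']
cv2.imwrite('pics/w4z.png',cv2.resize(p[155:225,285:355],None,fx=8,fy=8,interpolation=cv2.INTER_CUBIC)[...,::-1])
c={k:f[k] for k in ['fx','fy','cx','cy','cam_to_world']}
c={k:(float(v) if v.ndim==0 else v) for k,v in c.items()}
W=cloud('wrist',D,c)
for lo,hi in ((194,202),(150,190),(196,201)):
    m=(W[...,2]>lo)&(W[...,2]<hi)&(abs(W[...,0]-399)<25)&(abs(W[...,1]+255)<25)
    P=W[m][:,:2].astype(np.float32)
    h=cv2.convexHull(P)[:,0]
    best=[]
    for a in np.arange(-45,45,1.0):
        r=np.radians(a); q=P@np.array([[np.cos(r),-np.sin(r)],[np.sin(r),np.cos(r)]])
        w=np.percentile(q,98.5,0)-np.percentile(q,1.5,0); best.append((w[0]*w[1],a,w[0],w[1]))
    print(lo,len(P),[tuple(np.round(b,1)) for b in sorted(best)[:4]])
    print(cv2.minAreaRect(h), W[m][:,2].min())
E
```

```text
194 725 [(np.float64(528.5), np.float64(-6.0), np.float64(23.2), np.float64(22.8)), (np.float64(528.6), np.float64(-5.0), np.float64(23.3), np.float64(22.7)), (np.float64(529.6), np.float64(-7.0), np.float64(23.2), np.float64(22.9)), (np.float64(530.0), np.float64(-8.0), np.float64(23.1), np.float64(22.9))]
((398.2061767578125, -254.29733276367188), (24.6740779876709, 24.842201232910156), 83.52198028564453) 194.01099908990147
150 213 [(np.float64(112.5), np.float64(2.0), np.float64(24.0), np.float64(4.7)), (np.float64(115.3), np.float64(1.0), np.float64(24.0), np.float64(4.8)), (np.float64(115.6), np.float64(3.0), np.float64(24.0), np.float64(4.8)), (np.float64(118.0), np.float64(0.0), np.float64(24.0), np.float64(4.9))]
((399.6872253417969, -244.4833984375), (6.275082588195801, 25.924072265625), 83.43981170654297) 150.22114732827498
196 614 [(np.float64(464.1), np.float64(-6.0), np.float64(21.7), np.float64(21.4)), (np.float64(464.5), np.float64(-7.0), np.float64(21.7), np.float64(21.4)), (np.float64(464.6), np.float64(-3.0), np.float64(21.6), np.float64(21.5)), (np.float64(464.9), np.float64(-8.0), np.float64(21.7), np.float64(21.4))]
((398.5780029296875, -254.34930419921875), (23.065929412841797, 22.830381393432617), 84.56961059570312) 196.0080945798607
```

View pics/w4z.png

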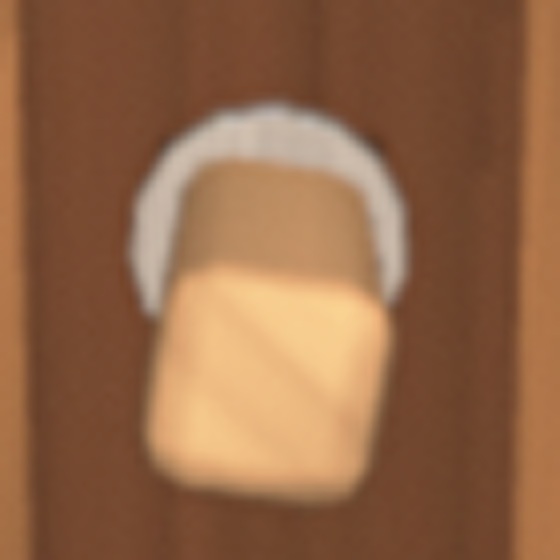

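The handle centre is at (398.6,-254.4) and its top at z≈198, as expected. Its yaw is ≈ -5°.

```bash
python3 -c "
from h import *
plan([398.8,-254.6,139],-5)"
```

```text
t 9.7 eef [ 400.83 -254.93  300.35] rot [-1.7999e+02 -8.0000e-02  3.0700e+00] F [-1.26 -0.56  0.21] M [-0.102 -0.097 -0.022] open 1.0
shift [ -2.24  -0.41 161.34] turn [-0.02 -0.08  8.07]
```

arm_command(
  motion=[1, -2, -0.4, 30, 0, 0, 8, 1, -2, -0.4, 70, 0, 0, 8, 1, -2, -0.4, 105, 0, 0, 8, 1, -2, -0.4, 135, 0, 0, 8, 1, -2, -0.4, 155, 0, 0, 8, 1, -2, -0.4, 161.3, 0, 0, 8, 1, -2, -0.4, 161.3, 0, 0, 8, 1, -2, -0.4, 161.3, 0, 0, 8],
)

```text
t: 10.5
eef_pos: [398.9, -255.8, 140.2]
tcp_rot: [3.141, -0.003, -0.088]
ft_force: [-0.4, 0.3, 0.0]
opening: 1.0
```

arm_command(
  motion=[-1, 0, 0, 0, 0, 0, 0, -1, 0, 0, 0, 0, 0, 0, -1, 0, 0, 0, 0, 0, 0, -1, 0, 0, 0, 0, 0, 0, -1, 0, 0, 0, 0, 0, 0, -1, 0, 0, 0, 0, 0, 0, -1, 0, 0, 0, 0, 0, 0],
)

```text
t: 11.2
eef_pos: [398.3, -255.8, 139.3]
tcp_rot: [-3.142, -0.002, -0.088]
ft_force: [0.1, -0.7, 0.2]
opening: 0.471
```

```bash
python3 -c "
from h import *
plan([398.8,-254.6,139],-5)"
```

```text
t 11.2 eef [ 398.29 -255.8   139.32] rot [-1.80e+02 -1.00e-01 -5.06e+00] F [ 0.1  -0.67  0.15] M [-0.02  -0.13  -0.026] open 0.471
shift [ 0.4  -1.24  0.32] turn [-0.   -0.1  -0.06]
```

arm_command(
  motion=[-1, 0, 0, 0, 0, 0, 0, -1, 0, 0, 0, 0, 0, 0, -1, 0, 0, 0, 0, 0, 0, -1, 0, 0, 0, 0, 0, 0, -1, 0, 0, 0, 0, 0, 0],
)

```text
t: 11.7
eef_pos: [398.3, -255.8, 139.3]
tcp_rot: [-3.142, -0.002, -0.088]
ft_force: [0.1, 1.1, -1.3]
opening: 0.27
```

```bash
python3 - <<'E'
from h import *
plan([398.8,-254.6,139],-5)
p,D=env.read_camera('wrist'); cv2.imwrite('pics/w5.png',p[...,::-1])
E
```

```text
t 11.7 eef [ 398.26 -255.75  139.26] rot [-1.80e+02 -9.00e-02 -5.06e+00] F [ 0.05  1.08 -1.27] M [-0.009 -0.106  0.011] open 0.27
shift [ 0.43 -1.19  0.26] turn [-0.   -0.09 -0.06]
```

View pics/w5.png

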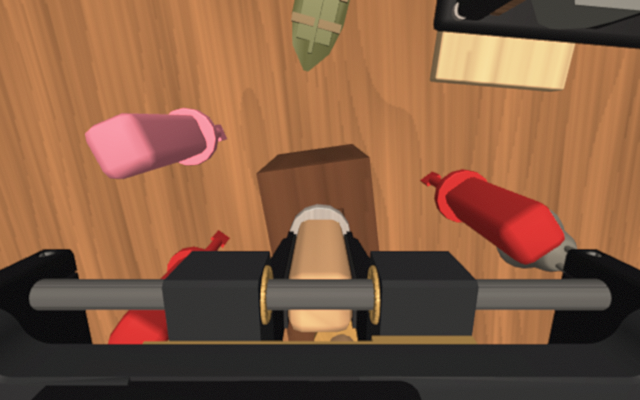

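The grip is flush at 25.7 mm. I'll lift it straight out and check blade and verticality from the side camera.

arm_command(
  motion=[-1, 0, 0, -10, 0, 0, 0, -1, 0, 0, -30, 0, 0, 0, -1, 0, 0, -60, 0, 0, 0, -1, 0, 0, -90, 0, 0, 0, -1, 0, 0, -120, 0, 0, 0, -1, 0, 0, -145, 0, 0, 0, -1, 0, 0, -153, 0, 0, 0, -1, 0, 0, -153, 0, 0, 0],
)

```text
t: 12.55
eef_pos: [398.1, -255.8, 293.2]
tcp_rot: [3.14, -0.003, -0.088]
ft_force: [-0.4, 0.4, -2.9]
opening: 0.271
```

```bash
python3 - <<'E'
from h import *
plan([591.1,34.5,292],80.5)
p,D=env.read_camera('side'); cv2.imwrite('pics/s5.png',cv2.resize(p[120:280,120:280],None,fx=5,fy=3.75,interpolation=cv2.INTER_CUBIC)[...,::-1])
for q in env.spot_point('side','driver_tip')[:3]: print(q['confidence'],q['location'],dep('side',q['location'],D))
E
```

```text
t 12.55 eef [ 398.1  -255.83  293.18] rot [179.93  -0.19  -5.06] F [-0.36  0.41 -2.86] M [-0.005 -0.097  0.01 ] open 0.271
shift [ 166.64 -306.22    1.39] turn [  0.2   -0.11 -85.56]
0.87 [218.3, 289.8] [ 503.43997216 -252.58496349   -2.30665978]
0.81 [181.3, 199.8] [ 113.25241851 -165.80499588   -2.7549084 ]
0.42 [433.4, 197.1] [561.08179615 396.65493947  20.12882972]
```

View pics/s5.png

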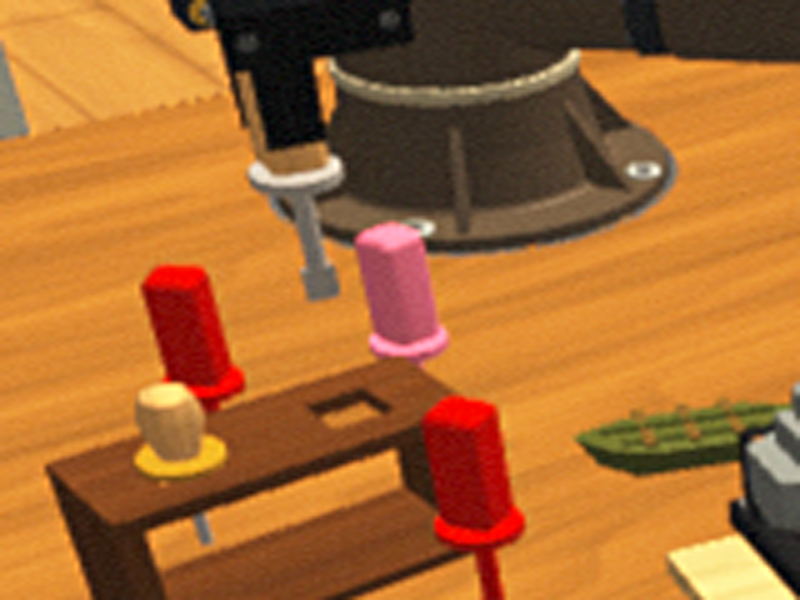

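The blade is visible at (322,297) in the crop, its lower edge again rising to the right, which matches world y. I'll check where the tip projects.

```bash
python3 - <<'E'
from h import *
print(atz('side',(184.4,199.0),186))
a=np.radians(80.5)
c=env.calibration('side');T=np.linalg.inv(c['cam_to_world'])
for w in ([398.1,-255.8,186],[398.1,-250,186]):
    q=T@np.array(w+[1]);print(w,c['fx']*q[0]/q[2]+c['cx'],c['fy']*q[1]/q[2]+c['cy'])
E
```

```text
[ 398.04849084 -256.1740788   186.        ]
[398.1, -255.8, 186] 184.5727791637109 198.95316473765325
[398.1, -250, 186] 187.08624409462854 198.06644922277732
```

The tip is right under the TCP, 107 mm below. Moving over the deck, 12 mm behind the joint.

arm_command(
  motion=[-1, 166.6, -306.2, 0, 0, 0, -85.5, -1, 166.6, -306.2, 0, 0, 0, -85.5, -1, 166.6, -306.2, 0, 0, 0, -85.5, -1, 166.6, -306.2, 0, 0, 0, -85.5, -1, 166.6, -306.2, 0, 0, 0, -85.5, -1, 166.6, -306.2, 0, 0, 0, -85.5, -1, 166.6, -306.2, 0, 0, 0, -85.5, -1, 166.6, -306.2, 0, 0, 0, -85.5, -1, 166.6, -306.2, 0, 0, 0, -85.5, -1, 166.6, -306.2, 0, 0, 0, -85.5, -1, 166.6, -306.2, 0, 0, 0, -85.5, -1, 166.6, -306.2, 0, 0, 0, -85.5, -1, 166.6, -306.2, 20, 0, 0, -85.5, -1, 166.6, -306.2, 45, 0, 0, -85.5, -1, 166.6, -306.2, 60, 0, 0, -85.5, -1, 166.6, -306.2, 60, 0, 0, -85.5, -1, 166.6, -306.2, 60, 0, 0, -85.5],
)

```text
t: 14.35
eef_pos: [591.2, 34.4, 232.8]
tcp_rot: [3.14, -0.0, 1.402]
ft_force: [-0.6, 0.2, -1.2]
opening: 0.271
```

```bash
python3 - <<'E'
from h import *
plan([591.1,34.5,225],80.5)
p,D=env.read_camera('side'); cv2.imwrite('pics/s6.png',cv2.resize(p[120:280,240:400],None,fx=5,fy=3.75,interpolation=cv2.INTER_CUBIC)[...,::-1])
plan([591.1,34.5,225],80.5)
E
```

```text
t 14.35 eef [591.21  34.4  232.77] rot [179.92  -0.    80.31] F [-0.59  0.18 -1.2 ] M [ 0.051 -0.116  0.048] open 0.271
shift [ 0.08 -0.14  7.77] turn [ 0.08 -0.   -0.19]
t 14.4 eef [591.43  34.43 233.33] rot [ 1.7985e+02 -1.0000e-02  8.0340e+01] F [-0.06  0.42 -2.31] M [ 0.08  -0.116 -0.017] open 0.27
shift [ 0.01 -0.36  8.33] turn [ 0.15 -0.01 -0.16]
```

View pics/s6.png

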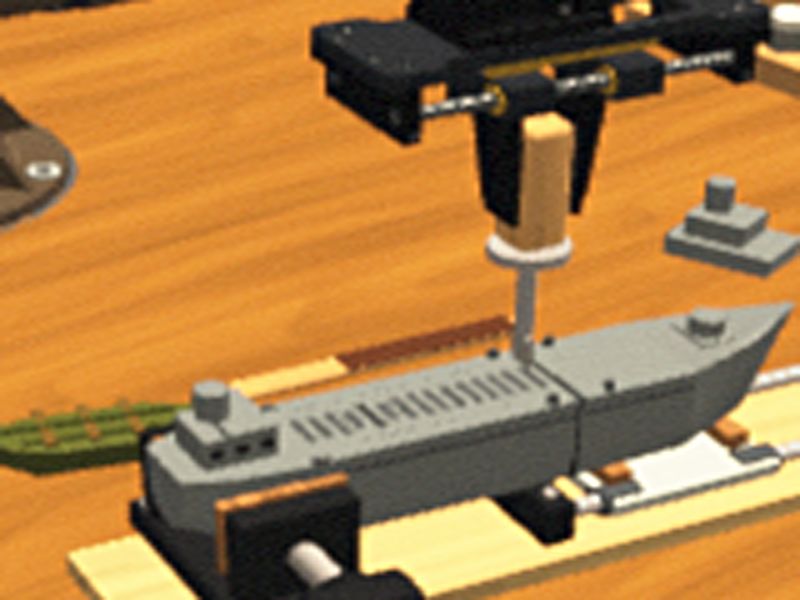

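arm_command(
  motion=[-1, 0, 0, 5, 0, 0, -0.2, -1, 0, 0, 9, 0, 0, -0.2, -1, 0, 0, 10, 0, 0, -0.2, -1, 0, 0, 10.3, 0, 0, -0.2],
)

```text
t: 14.8
eef_pos: [591.1, 34.5, 222.2]
tcp_rot: [3.14, -0.0, 1.407]
ft_force: [-0.4, 0.1, -1.1]
opening: 0.274
```

arm_command(
  motion=[-1, 0, 0, 0.3, 0, 0, 0, -1, 0, 0, 0.6, 0, 0, 0],
)

```text
t: 15.0
eef_pos: [591.2, 34.5, 222.0]
tcp_rot: [3.14, -0.0, 1.407]
ft_force: [-1.0, 0.3, 2.4]
opening: 0.269
```

Contact at about 4 N. Drawing aft (tool −x) in short runs, watching the force.

arm_command(
  motion=[-1, -2, 0, 0, 0, 0, 0, -1, -4, 0, 0, 0, 0, 0, -1, -7, 0, 0, 0, 0, 0, -1, -10, 0, 0, 0, 0, 0, -1, -12, 0, 0, 0, 0, 0],
)

```text
t: 15.5
eef_pos: [589.3, 22.6, 222.0]
tcp_rot: [3.139, -0.001, 1.407]
ft_force: [1.2, 4.1, 4.5]
opening: 0.27
```

arm_command(
  motion=[-1, -3, 0, 0, 0, 0, 0, -1, -6, 0, 0, 0, 0, 0, -1, -9, 0, 0, 0, 0, 0, -1, -12, 0, 0, 0, 0, 0],
)

```text
t: 15.9
eef_pos: [587.3, 11.0, 222.0]
tcp_rot: [3.139, -0.001, 1.407]
ft_force: [1.1, 5.8, 4.0]
opening: 0.272
```

```bash
python3 - <<'E'
from h import *
plan([578.4,-42,222],80.5)
E
```

```text
t 15.9 eef [587.32  10.97 221.97] rot [ 1.7987e+02 -5.0000e-02  8.0630e+01] F [1.1  5.81 4.04] M [ 1.773 -0.423 -0.016] open 0.272
shift [-53.72  -0.18  -0.08] turn [ 0.13 -0.05  0.13]
```

arm_command(
  motion=[-1, -3, 0, -0.1, 0, 0, 0, -1, -6, 0, -0.1, 0, 0, 0, -1, -9, 0, -0.1, 0, 0, 0, -1, -12, 0, -0.1, 0, 0, 0, -1, -15, 0, -0.1, 0, 0, 0],
)

```text
t: 16.4
eef_pos: [584.8, -3.9, 221.9]
tcp_rot: [3.14, -0.001, 1.407]
ft_force: [1.2, 5.2, 4.8]
opening: 0.273
```

arm_command(
  motion=[-1, -3, 0, 0, 0, 0, 0, -1, -6, 0, 0, 0, 0, 0, -1, -9, 0, 0, 0, 0, 0, -1, -12, 0, 0, 0, 0, 0, -1, -15, 0, 0, 0, 0, 0],
)

```text
t: 16.9
eef_pos: [582.3, -18.7, 221.9]
tcp_rot: [3.14, -0.001, 1.407]
ft_force: [1.6, 5.1, 3.4]
opening: 0.273
```

```bash
python3 - <<'E'
from h import *
plan([578.4,-42,222],80.5)
E
```

```text
t 16.9 eef [582.34 -18.73 221.95] rot [ 1.7989e+02 -4.0000e-02  8.0630e+01] F [1.59 5.06 3.4 ] M [ 1.715 -0.46   0.024] open 0.273
shift [-23.6   -0.09  -0.07] turn [ 0.11 -0.04  0.13]
```

arm_command(
  motion=[-1, -3, 0, 0, 0, 0, 0, -1, -6, 0, 0, 0, 0, 0, -1, -9, 0, 0, 0, 0, 0, -1, -12, 0, 0, 0, 0, 0, -1, -15, 0, 0, 0, 0, 0],
)

```text
t: 17.4
eef_pos: [579.7, -33.7, 221.8]
tcp_rot: [3.14, -0.0, 1.407]
ft_force: [1.3, 7.3, 6.1]
opening: 0.273
```

arm_command(
  motion=[-1, -1, 0, 0, 0, 0, 0, -1, -2, 0, 0, 0, 0, 0, -1, -3, 0, 0, 0, 0, 0],
)

```text
t: 17.7
eef_pos: [579.4, -36.6, 221.9]
tcp_rot: [3.14, -0.0, 1.407]
ft_force: [-0.5, 5.0, 5.5]
opening: 0.27
```

arm_command(
  motion=[-1, -1, 0, 0, 0, 0, 0, -1, -2, 0, 0, 0, 0, 0],
)

```text
t: 17.9
eef_pos: [579.1, -38.5, 221.9]
tcp_rot: [3.14, -0.0, 1.407]
ft_force: [-0.3, 5.0, 5.5]
opening: 0.273
```

arm_command(
  motion=[-1, -0.7, 0, 0, 0, 0, 0, -1, -1.4, 0, 0, 0, 0, 0],
)

```text
t: 18.1
eef_pos: [578.9, -39.9, 221.9]
tcp_rot: [3.14, -0.0, 1.408]
ft_force: [0.9, 2.7, 3.5]
opening: 0.273
```

arm_command(
  motion=[-1, -0.6, 0, 0, 0, 0, 0, -1, -0.8, 0, 0, 0, 0, 0],
)

```text
t: 18.3
eef_pos: [578.3, -41.2, 221.2]
tcp_rot: [3.141, 0.001, 1.408]
ft_force: [1.0, -0.2, -2.4]
opening: 0.273
```

arm_command(
  motion=[-1, -0.5, 0, 0, 0, 0, 0, -1, -0.8, 0, 0, 0, 0, 0],
)

```text
t: 18.5
eef_pos: [578.4, -41.7, 221.5]
tcp_rot: [3.14, 0.0, 1.407]
ft_force: [0.1, -0.1, -1.0]
opening: 0.275
```

The blade has dropped in: drag and normal force vanished at y≈-41.5, as predicted from the picture. I'll lower it into the slot.

arm_command(
  motion=[-1, -0.2, 0, 0.7, 0, 0, 0, -1, -0.2, 0, 1.5, 0, 0, 0, -1, -0.2, 0, 2.2, 0, 0, 0],
)

```text
t: 18.8
eef_pos: [578.5, -41.6, 219.5]
tcp_rot: [3.14, -0.0, 1.408]
ft_force: [-1.1, -0.4, -1.4]
opening: 0.273
```

arm_command(
  motion=[-1, 0, 0, 0.8, 0, 0, 0, -1, 0, 0, 1.6, 0, 0, 0, -1, 0, 0, 2.2, 0, 0, 0],
)

```text
t: 19.1
eef_pos: [578.6, -41.8, 217.4]
tcp_rot: [3.14, 0.0, 1.408]
ft_force: [0.3, -1.1, -0.1]
opening: 0.273
```

```bash
python3 - <<'E'
from h import *
plan([578.4,-42,222],80.5)
E
```

```text
t 19.1 eef [578.58 -41.77 217.38] rot [1.7989e+02 1.0000e-02 8.0650e+01] F [ 0.32 -1.09 -0.12] M [-0.197 -0.133  0.024] open 0.273
shift [-0.25 -0.13 -4.62] turn [0.11 0.01 0.15]
```

arm_command(
  motion=[-1, 0, 0, 0.7, 0, 0, 4, -1, 0, 0, 0.7, 0, 0, 8, -1, 0, 0, 0.7, 0, 0, 12, -1, 0, 0, 0.7, 0, 0, 16, -1, 0, 0, 0.7, 0, 0, 20],
)

```text
t: 19.6
eef_pos: [578.3, -42.3, 216.7]
tcp_rot: [3.14, 0.001, 1.056]
ft_force: [-1.3, -3.0, -1.0]
opening: 0.271
```

```bash
python3 - <<'E'
from h import *
plan([578.58,-41.8,217],-9.4)
E
```

```text
t 19.6 eef [578.31 -42.27 216.65] rot [1.799e+02 4.000e-02 6.050e+01] F [-1.26 -3.04 -1.04] M [-1.029  0.239 -0.023] open 0.271
shift [ 0.54  0.01 -0.35] turn [ 1.10e-01 -2.00e-02  6.99e+01]
```

arm_command(
  motion=[-1, -0.2, 0.1, 0, 0, 0, 4, -1, -0.2, 0.1, 0, 0, 0, 8, -1, -0.2, 0.1, 0, 0, 0, 12, -1, -0.2, 0.1, 0, 0, 0, 16, -1, -0.2, 0.1, 0, 0, 0, 20, -1, -0.2, 0.1, 0, 0, 0, 25],
)

```text
t: 20.2
eef_pos: [578.3, -42.2, 216.7]
tcp_rot: [3.14, -0.0, 0.619]
ft_force: [-1.3, -1.5, -0.7]
opening: 0.271
```

```bash
python3 - <<'E'
from h import *
plan([578.58,-41.8,217],-9.4)
E
```

```text
t 20.2 eef [578.33 -42.2  216.67] rot [ 1.7992e+02 -3.0000e-02  3.5480e+01] F [-1.25 -1.45 -0.72] M [-0.59   0.226  0.085] open 0.271
shift [ 0.43 -0.18 -0.33] turn [ 0.06 -0.06 44.88]
```

arm_command(
  motion=[-1, 0, 0, 0, 0, 0, 4, -1, 0, 0, 0, 0, 0, 8, -1, 0, 0, 0, 0, 0, 12, -1, 0, 0, 0, 0, 0, 16, -1, 0, 0, 0, 0, 0, 20, -1, 0, 0, 0, 0, 0, 25],
)

```text
t: 20.8
eef_pos: [578.4, -42.0, 216.7]
tcp_rot: [3.141, -0.001, 0.183]
ft_force: [0.6, -1.0, -0.4]
opening: 0.273
```

```bash
python3 - <<'E'
from h import *
plan([578.58,-41.8,217],-9.4)
E
```

```text
t 20.8 eef [578.42 -42.01 216.66] rot [ 1.7995e+02 -8.0000e-02  1.0490e+01] F [ 0.57 -0.97 -0.36] M [-0.278  0.001  0.082] open 0.273
shift [ 0.19 -0.18 -0.34] turn [ 0.03 -0.08 19.89]
```

arm_command(
  motion=[-1, 0, 0, 0, 0, 0, 4, -1, 0, 0, 0, 0, 0, 8, -1, 0, 0, 0, 0, 0, 12, -1, 0, 0, 0, 0, 0, 16, -1, 0, 0, 0, 0, 0, 20],
)

```text
t: 21.3
eef_pos: [578.7, -41.9, 216.7]
tcp_rot: [-3.142, -0.002, -0.166]
ft_force: [0.5, -0.5, -1.2]
opening: 0.271
```

```bash
python3 - <<'E'
from h import *
np.set_printoptions(precision=1,suppress=True)
plan([578.58,-41.8,217],-9.4)
p,D=env.read_camera('side'); cv2.imwrite('pics/s7.png',cv2.resize(p[120:280,240:400],None,fx=5,fy=3.75,interpolation=cv2.INTER_CUBIC)[...,::-1])
plan([578.58,-41.8,217],-9.4)
E
```

```text
t 21.3 eef [578.6 -41.9 216.7] rot [-180.    -0.1   -9.5] F [ 0.5 -0.5 -1.2] M [-0.1 -0.2  0.1] open 0.271
shift [-0.1 -0.1 -0.3] turn [-0.  -0.1 -0.1]
t 21.35 eef [578.7 -41.9 216.7] rot [180.   -0.1  -9.8] F [ 0.8 -0.2 -2. ] M [-0.2 -0.3 -0. ] open 0.272
shift [-0.1 -0.1 -0.3] turn [ 0.  -0.1 -0.3]
```

View pics/s7.png

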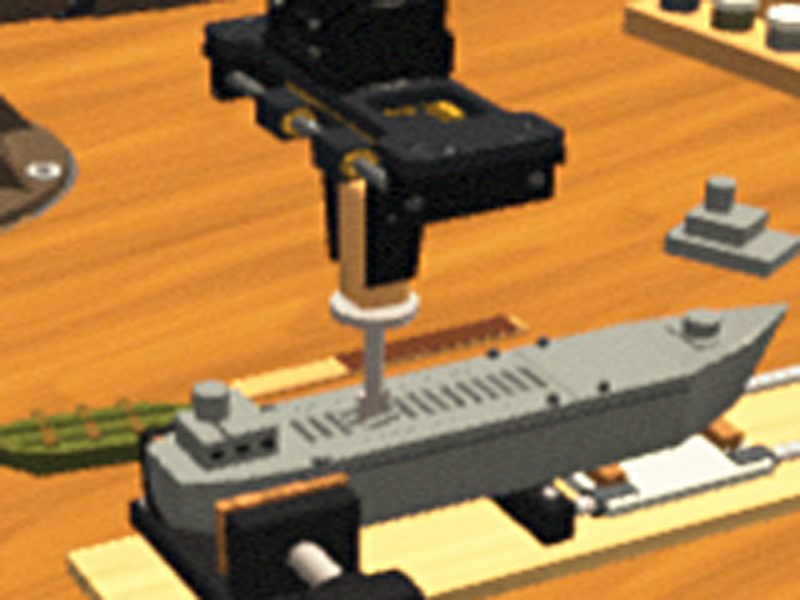

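The joint seam has closed and the disc's bars have turned along the ship. I'll turn a touch further to take up the play, ease back, and lift out.

arm_command(
  motion=[-1, 0, 0, 0, 0, 0, 2.5, -1, 0, 0, 0, 0, 0, 4, -1, 0, 0, 0, 0, 0, 4],
)

```text
t: 21.65
eef_pos: [578.7, -41.9, 216.7]
tcp_rot: [-3.141, -0.002, -0.233]
ft_force: [1.2, -1.2, -1.8]
opening: 0.277
```

arm_command(
  motion=[-1, 0, 0, 0, 0, 0, -2, -1, 0, 0, 0, 0, 0, -4, -1, 0, 0, -2, 0, 0, -4, -1, 0, 0, -5, 0, 0, -4, -1, 0, 0, -10, 0, 0, -4, -1, 0, 0, -25, 0, 0, -4, -1, 0, 0, -50, 0, 0, -4, -1, 0, 0, -76, 0, 0, -4, -1, 0, 0, -76, 0, 0, -4],
)

```text
t: 22.55
eef_pos: [579.4, -42.0, 296.4]
tcp_rot: [-3.142, -0.007, -0.164]
ft_force: [0.1, -0.4, -0.8]
opening: 0.274
```

```bash
python3 - <<'E'
from h import *
np.set_printoptions(precision=1,suppress=True)
plan([398.3,-255.8,293],-5)
p,D=env.read_camera('side'); cv2.imwrite('pics/s8.png',cv2.resize(p[120:280,240:400],None,fx=5,fy=3.75,interpolation=cv2.INTER_CUBIC)[...,::-1])
E
```

```text
t 22.55 eef [579.4 -42.  296.4] rot [-180.    -0.4   -9.4] F [ 0.1 -0.4 -0.8] M [-0.1 -0.1  0. ] open 0.274
shift [-143.8  240.5    2.3] turn [ 0.  -0.4 -4.4]
```

View pics/s8.png

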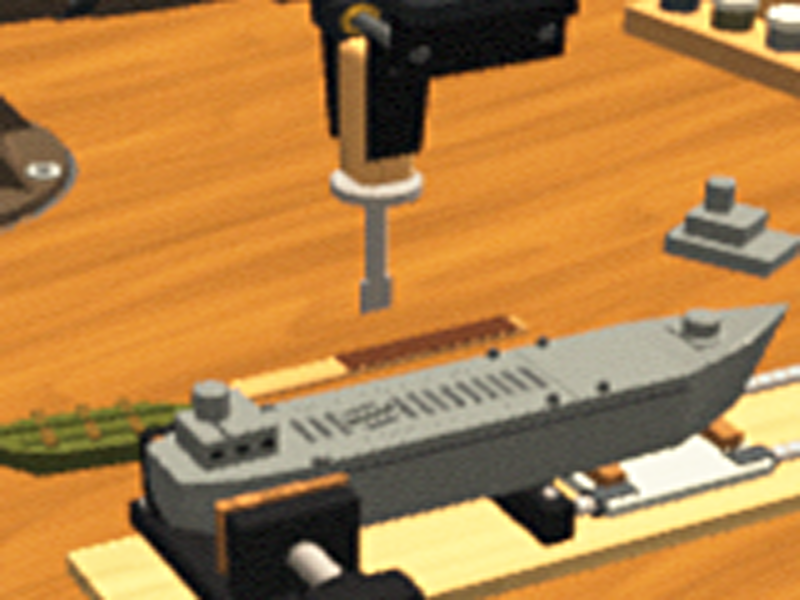

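The bow stays tight with the driver out. Back to the rack.

arm_command(
  motion=[-1, -143.8, 240.5, 2, 0, 0, -4.4, -1, -143.8, 240.5, 2, 0, 0, -4.4, -1, -143.8, 240.5, 2, 0, 0, -4.4, -1, -143.8, 240.5, 2, 0, 0, -4.4, -1, -143.8, 240.5, 2, 0, 0, -4.4, -1, -143.8, 240.5, 2, 0, 0, -4.4, -1, -143.8, 240.5, 2, 0, 0, -4.4, -1, -143.8, 240.5, 2, 0, 0, -4.4, -1, -143.8, 240.5, 2, 0, 0, -4.4, -1, -143.8, 240.5, 2, 0, 0, -4.4],
)

```text
t: 23.6
eef_pos: [398.0, -254.9, 290.2]
tcp_rot: [-3.141, -0.001, -0.085]
ft_force: [0.1, -1.0, -0.5]
opening: 0.275
```

```bash
python3 - <<'E'
from h import *
np.set_printoptions(precision=1,suppress=True)
plan([398.3,-255.8,139.3],-5)
p,D=env.read_camera('side'); cv2.imwrite('pics/s9.png',cv2.resize(p[120:280,120:280],None,fx=5,fy=3.75,interpolation=cv2.INTER_CUBIC)[...,::-1])
plan([398.3,-255.8,139.3],-5)
E
```

```text
t 23.6 eef [ 398.  -254.9  290.1] rot [-180.    -0.1   -4.9] F [ 0.1 -1.  -0.5] M [ 0.  -0.1  0. ] open 0.275
shift [  0.2   0.9 150.8] turn [-0.  -0.1  0.1]
t 23.65 eef [ 397.9 -255.   290.2] rot [-180.    -0.1   -4.9] F [-1.1  0.1 -1.6] M [ 0.  -0.1 -0. ] open 0.27
shift [  0.2   0.8 150.9] turn [-0.  -0.1  0.1]
```

View pics/s9.png

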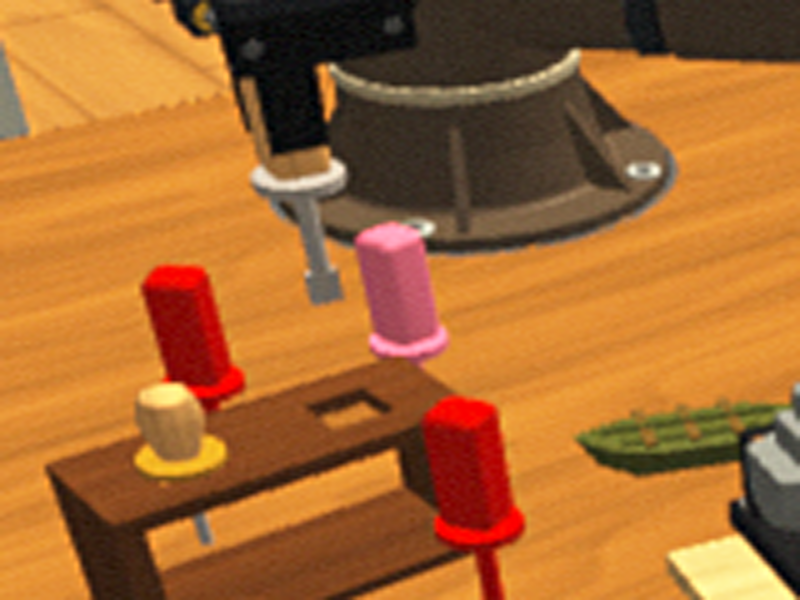

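The empty hole is right below the tip. Lowering.

arm_command(
  motion=[-1, 0.2, 0.8, 25, 0, 0, 0, -1, 0.2, 0.8, 55, 0, 0, 0, -1, 0.2, 0.8, 80, 0, 0, 0, -1, 0.2, 0.8, 105, 0, 0, 0, -1, 0.2, 0.8, 125, 0, 0, 0, -1, 0.2, 0.8, 140, 0, 0, 0, -1, 0.2, 0.8, 147, 0, 0, 0, -1, 0.2, 0.8, 149, 0, 0, 0, -1, 0.2, 0.8, 149, 0, 0, 0],
)

```text
t: 24.55
eef_pos: [398.1, -256.5, 141.7]
tcp_rot: [3.141, -0.002, -0.086]
ft_force: [0.4, -0.5, -1.3]
opening: 0.271
```

arm_command(
  motion=[-1, 0, 0, 0.6, 0, 0, 0, -1, 0, 0, 1, 0, 0, 0, -1, 0, 0, 1.3, 0, 0, 0],
)

```text
t: 24.85
eef_pos: [397.9, -256.7, 140.5]
tcp_rot: [3.141, -0.002, -0.087]
ft_force: [-0.3, 0.4, -0.1]
opening: 0.271
```

arm_command(
  motion=[-1, 0, 0, 0.5, 0, 0, 0, -1, 0, 0, 0.9, 0, 0, 0, -1, 0, 0, 0.9, 0, 0, 0],
)

```text
t: 25.15
eef_pos: [397.8, -256.6, 139.3]
tcp_rot: [3.142, -0.002, -0.087]
ft_force: [-1.1, 0.3, -0.9]
opening: 0.272
```

arm_command(
  motion=[-1, 0, 0, 0.3, 0, 0, 0, -1, 0, 0, 0.3, 0, 0, 0],
)

```text
t: 25.35
eef_pos: [397.9, -256.6, 139.2]
tcp_rot: [3.141, -0.002, -0.086]
ft_force: [-1.4, -0.0, 4.3]
opening: 0.275
```

The collar has seated at +4 N. Release, then straight up.

arm_command(
  motion=[1, 0, 0, 0, 0, 0, 0, 1, 0, 0, 0, 0, 0, 0, 1, 0, 0, 0, 0, 0, 0, 1, 0, 0, 0, 0, 0, 0, 1, 0, 0, 0, 0, 0, 0, 1, 0, 0, 0, 0, 0, 0, 1, 0, 0, -15, 0, 0, 0, 1, 0, 0, -45, 0, 0, 0, 1, 0, 0, -85, 0, 0, 0, 1, 0, 0, -125, 0, 0, 0, 1, 0, 0, -160, 0, 0, 0, 1, 0, 0, -160, 0, 0, 0, 1, 0, 0, -160, 0, 0, 0],
)

```text
t: 26.65
eef_pos: [397.5, -256.5, 299.1]
tcp_rot: [3.141, -0.003, -0.087]
ft_force: [-0.6, -0.3, -1.2]
opening: 1.0
```

```bash
python3 - <<'E'
from h import *
np.set_printoptions(precision=1,suppress=True)
plan([398.3,-255.8,300],-5)
c=env.calibration('wrist'); p,D=env.read_camera('wrist'); cv2.imwrite('pics/w10.png',p[...,::-1])
W=cloud('wrist',D,c); X,Y,Z=W[...,0],W[...,1],W[...,2]
m=(abs(Z-198)<4)&(X>340)&(X<460)&(Y>-320)&(Y<-190)
P=W[m]; print(len(P),np.median(P,0),cv2.minAreaRect(P[:,:2].astype(np.float32)))
p,D=env.read_camera('side'); cv2.imwrite('pics/s10.png',cv2.resize(p[130:330,100:460],None,fx=2.2,fy=2.2,interpolation=cv2.INTER_CUBIC)[...,::-1])
E
```

```text
t 26.65 eef [ 397.5 -256.5  299.1] rot [180.   -0.1  -5. ] F [-0.6 -0.3 -1.2] M [ 0.  -0.1 -0. ] open 1.0
shift [ 0.8 -0.8 -0.9] turn [ 0.  -0.1  0. ]
729 [ 397.1 -254.1  197.5] ((396.774169921875, -254.77008056640625), (24.896339416503906, 25.072765350341797), 82.6532211303711)
```

View pics/w10.png

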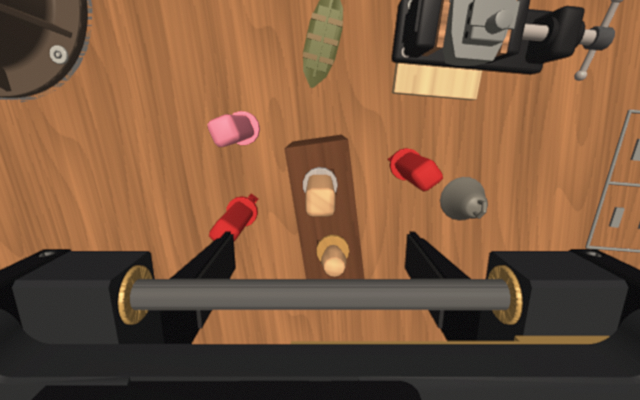

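View pics/s10.png

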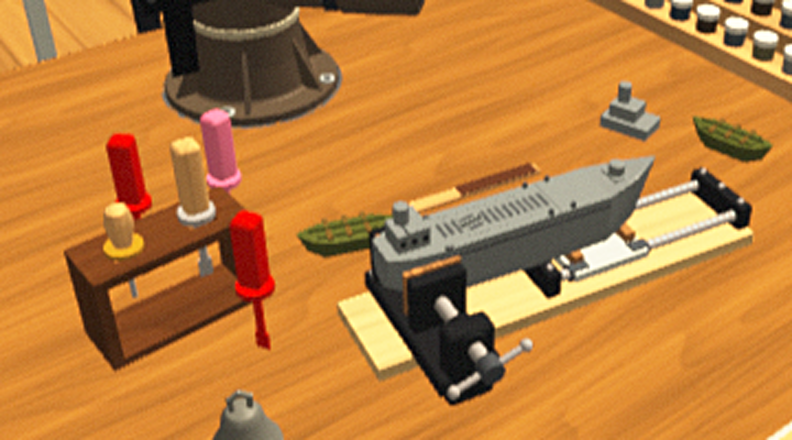

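The driver stands upright in its hole with its top at z=197.5. I'll take one closer look at the cam angle and joint before handing in.

arm_command(
  motion=[1, 147, -247, 0, 0, 0, 4.5, 1, 147, -247, 0, 0, 0, 4.5, 1, 147, -247, 0, 0, 0, 4.5, 1, 147, -247, 0, 0, 0, 4.5, 1, 147, -247, 0, 0, 0, 4.5, 1, 147, -247, 0, 0, 0, 4.5, 1, 147, -247, 0, 0, 0, 4.5, 1, 147, -247, 0, 0, 0, 4.5, 1, 147, -247, 0, 0, 0, 4.5, 1, 147, -247, 0, 0, 0, 4.5, 1, 147, -247, 0, 0, 0, 4.5],
)

```text
t: 27.85
eef_pos: [565.0, -24.1, 299.3]
tcp_rot: [-3.142, -0.002, -0.167]
ft_force: [-0.5, -0.4, -0.1]
opening: 1.001
```

```bash
python3 - <<'E'
from h import *
plan([578,-20,300],-9.5)
p,D=env.read_camera('wrist')
cv2.imwrite('pics/w11.png',cv2.resize(p[60:270,265:375],None,fx=4,fy=2.8,interpolation=cv2.INTER_CUBIC)[...,::-1])
E
```

```text
t 27.85 eef [564.99 -24.09 299.26] rot [-1.80e+02 -1.00e-01 -9.54e+00] F [-0.49 -0.36 -0.09] M [-0.064 -0.048  0.036] open 1.001
shift [12.15 -6.18 -0.71] turn [-0.   -0.1  -0.04]
```

View pics/w11.png

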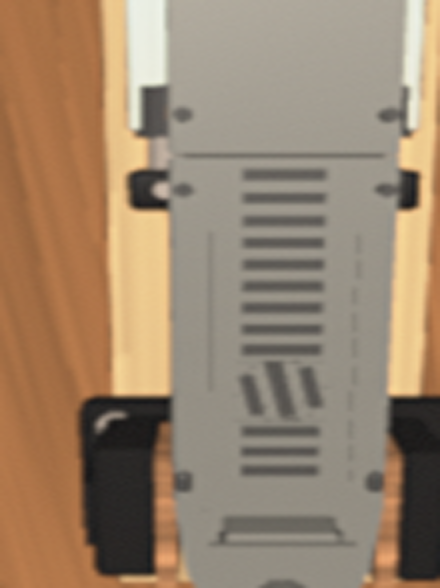

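```bash
python3 - <<'E'
from h import *
c=env.calibration('wrist'); p,D=env.read_camera('wrist')
T=np.linalg.inv(c['cam_to_world'])
a=np.radians(80.45); d=np.array([np.cos(a),np.sin(a)]); l=np.array([-d[1],d[0]])
o=np.array([593.1,46.3]); S=8
v,u=np.mgrid[:60*S,:60*S]; xs=-60-v/S; ys=30-u/S   # up = fwd, left = port
w=o+xs[...,None]*d+ys[...,None]*l
P=np.concatenate([w,np.full(w.shape[:2]+(1,),115.),np.ones(w.shape[:2]+(1,))],-1)@T.T
mu=(c['fx']*P[...,0]/P[...,2]+c['cx']).astype(np.float32); mv=(c['fy']*P[...,1]/P[...,2]+c['cy']).astype(np.float32)
r=cv2.remap(p,mu,mv,cv2.INTER_CUBIC); cv2.imwrite('pics/rect.png',r[...,::-1])
g=r.mean(2); b=(g<115).astype(np.uint8)
n,lab,st,ce=cv2.connectedComponentsWithStats(b)
for i in range(1,n):
    if st[i,4]<500: continue
    pts=np.argwhere(lab==i)[:,::-1].astype(np.float32)
    cov=np.cov(pts.T); e,V=np.linalg.eigh(cov); k=V[:,1]
    print(st[i,4],ce[i].round(),'angle img deg',np.degrees(np.arctan2(k[1],k[0])).round(1), 'L,W mm',(np.sqrt(e[::-1]*12)/S).round(1))
E
```

```text
5232 [243.  37.] angle img deg 179.8 L,W mm [21.3  3.8]
5233 [242. 104.] angle img deg -180.0 L,W mm [21.5  3.8]
7214 [240. 230.] angle img deg 78.0 L,W mm [23.4  4.8]
4271 [308. 226.] angle img deg 77.6 L,W mm [16.7  4. ]
4288 [177. 251.] angle img deg 78.0 L,W mm [16.7  4. ]
5257 [242. 371.] angle img deg 179.9 L,W mm [21.7  3.8]
5454 [242. 437.] angle img deg -180.0 L,W mm [21.5  3.9]
```

View pics/rect.png

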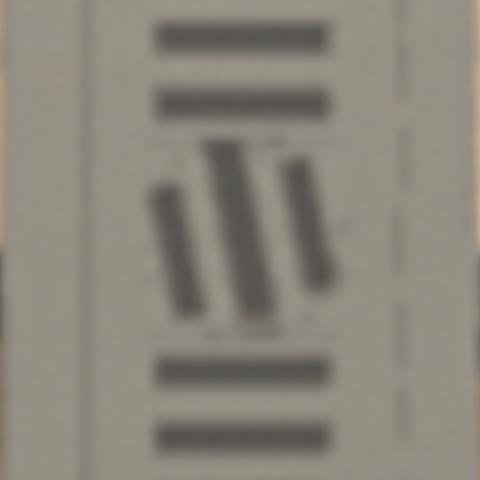

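The cam stands at 78° (1.36 rad), past the 1.2 rad lock point. The joint shows only a hairline. Handing in.

```bash
python3 -c "
from cell import env
print(env.job_done(), env.state()['t'])"
```

```text
the job is handed in; nothing more can be done
the job is handed in; nothing more can be done
```

The job is done and handed in at about 28 s of the 72 s allowed. No verdict came back.

- **Bow:** I slid it aft until the seal pushed back with about 3.5 N, then let go. It stayed up against the seal.
- **Cam:** I set the driver's blade on the deck about 12 mm behind the joint with about 4 N. During the draw the pressure ran up to about 7–8 N. I drew it aft until it dropped into the slot about 90 mm behind the joint. That was where the deck pattern had suggested the slot would be. I then lowered it about 5 mm and turned it clockwise.
- **Driver:** It is back upright in its own hole. Its collar is seated and its top is at z ≈ 197.5 mm, as before.

**Last checks:**
- The camera shows the cam at 78° (1.36 rad), short of the 1.57 rad end stop but past the 1.2 rad lock point. The tool itself turned 94°. I put the difference down to blade play in the slot and perhaps slip in the grip, but did not confirm it.
- The joint shows only a hairline.
- The bystanders look unmoved in the side and wrist views, by eye only. I did not re-measure them.
- No reading showed more than about 21 N at the wrist (readings came only at the end of each move).

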